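Clear the offcuts, turn the case beaker over and scan its label

TASK

First clear every plaster offcut off the wooden board into the steel waste bin. Then turn the square white beaker over and stand it mouth-down, wholly on the cleared board, and let go of it, so that the barcode label on its underside faces up. Last, pick up the hand scanner, aim it at that label from about 10 cm away, more square-on than slanting, and hold it steady there for two seconds without touching the beaker, and lay the scanner back flat, belly down, on its rubber mat, leaving the jar and the plaster dental cast alone.

Things in the scene. Friction and masses are not known exactly. Their poses are not given: they have to be found in the camera images.
- board: light wooden work board lying on the dark bench top, 240 (x) x 260 (y) x 12 mm thick, fixed. Origin: centre of its underside, on the bench; z up. Its top is 12 mm above its origin.
- bin: open-topped bare steel waste bin, 160 (x) x 150 (y) x 90 mm high outside, walls and floor 5 mm, fixed. Origin: centre of its underside, on the bench; z up. It stands on one side of the board; the scanner's mat lies on the other side.
- mat: flat black rubber mat, 220 (x) x 120 (y) x 4 mm thick, fixed, where the scanner lives. Origin: centre of its underside; z up; x along its length.
- beaker: empty rigid square white beaker, 60 x 60 mm, 84 mm tall, walls 3.5 mm, 90 g; starts mouth-up on the bench by the board. Origin: centre of the outer face of its closed end, which bears the barcode label (48 x 36 mm). z runs from there to the mouth; x, y square to its flat sides. It lies stably on a side: it can be turned by two quarter turns, gripped across 60 mm at mid-height.
- scanner: hand scanner of grey plastic, 0.18 kg, lying belly down on the mat. x: along the handle to the head; z: up out of its back. Origin on its flat underside. Handle: bar 30 mm wide (y), 32 mm high (z 0 to 32), x -85 to +25 mm; grip across y at x = -5 mm (centre of mass). Head: 46 mm wide, x 20 to 90, up to 62 mm high, bent 30 degrees downward, dark window on its slanting front.
- scanner_beam (a point): window centre, at x 81, y 0, z 16.5 mm of the scanner. Its own x axis is the beam: out of the window, 30 degrees down from the handle's x; y as the scanner's. It reads a label 60 to 150 mm ahead, beam within 15 mm of the label's centre and within 45 degrees of square-on, held still; so for a label facing up, tilt the handle nose-down 15 degrees or more.
- jar: closed amber glass jar, 60 mm across, 65 mm high, beyond the work; not to be disturbed. Origin: centre of its underside.
- cast: plaster dental cast, 70 x 75 x 31 mm, beyond the work; not to be disturbed. Origin: centre of its underside.
- chunk0: plaster offcut: slab 74 x 30 x 22 mm with a step on it, 30 mm high in all; may be absent. Origin: centre of its underside; x along its length, grip across y. It starts on the board.
- chunk1: plaster offcut: block 66 x 34 x 26 mm with a tilted lump on it, 36 mm high in all; may be absent. Origin: centre of its underside; x along its length, grip across y. It starts on the board.
- chunk2: plaster offcut: slab 80 x 28 x 24 mm with a tilted lump on it, 35 mm high in all; may be absent. Origin: centre of its underside; x along its length, grip across y. It starts on the board.
- chunk3: plaster offcut: block 62 x 32 x 30 mm with a low lump at its -x end, 71 mm long in all; may be absent. Origin: centre of its underside; x along its length, grip across y. It starts on the board.
There are look-alikes about, which are no part of the job. What is shaped like the chunk2 but yellow is not meant.

How it is judged:
On the way, in this order (a step that is already met when the one before it is completed fails the run):
1. all the offcuts lie in the bin (x of chunk0 in the frame of bin between -0.075 and 0.075 m and y of chunk0 in the frame of bin between -0.07 and 0.07 m and z of each of chunk0, chunk1, chunk2, chunk3 in the frame of bin below 0.085 m and x of chunk1 in the frame of bin between -0.075 and 0.075 m and y of chunk1 in the frame of bin between -0.07 and 0.07 m and x of chunk2 in the frame of bin between -0.075 and 0.075 m and y of chunk2 in the frame of bin between -0.07 and 0.07 m and x of chunk3 in the frame of bin between -0.075 and 0.075 m and y of chunk3 in the frame of bin between -0.07 and 0.07 m), for 0.2 s.
2. the beaker stands mouth-down on the board, let go (x of beaker in the frame of board between -0.095 and 0.095 m and y of beaker in the frame of board between -0.105 and 0.105 m and angle between beaker's own z axis and vertical above 3 rad and z of beaker in the frame of board between 0.09 and 0.102 m and contact force between the fingers and beaker below 0.1 N and linear speed of beaker below 0.03 m/s), for 0.3 s.
3. the held scanner is aimed at the label of the mouth-down beaker and kept steady for a second (x of beaker in the frame of board between -0.095 and 0.095 m and y of beaker in the frame of board between -0.105 and 0.105 m and angle between beaker's own z axis and vertical above 3 rad and z of beaker in the frame of board between 0.09 and 0.102 m and x of beaker in the frame of scanner_beam between 0.06 and 0.15 m and y of beaker in the frame of scanner_beam between -0.015 and 0.015 m and z of beaker in the frame of scanner_beam between -0.015 and 0.015 m and angle between the x axis of scanner_beam and the z axis of beaker, either way round below 0.8 rad and linear speed of scanner below 0.02 m/s and angular speed of scanner below 0.15 rad/s and contact force between the fingers and scanner above 0.5 N), for 1 s.
At the end, for the whole second after the job is handed in: Every offcut lies in the bin, below its rim; the beaker stands flat, mouth-down on the board, its centre at least 25 mm inside the edges; the scanner lies level, belly down on its mat (origin within 80 mm lengthwise, 50 mm across of the mat's centre); all released and at rest (all of step 1 and x of beaker in the frame of board between -0.095 and 0.095 m and y of beaker in the frame of board between -0.105 and 0.105 m and angle between beaker's own z axis and vertical above 3 rad and z of beaker in the frame of board between 0.09 and 0.102 m and x of scanner in the frame of mat between -0.08 and 0.08 m and y of scanner in the frame of mat between -0.05 and 0.05 m and angle between scanner's own z axis and vertical below 0.12 rad and z of scanner in the frame of mat below 0.012 m and linear speed of each of scanner, beaker below 0.02 m/s and contact force between the fingers and scanner below 0.1 N); the robot touches nothing.
It fails at once if the jar or the cast is shifted by more than 30 mm (distance of any of jar, cast from where it was at the start of the episode above 0.03 m).
It fails at once if the scanner touches the beaker (contact force between scanner and beaker above 0.5 N).
Of chunk0, chunk1, chunk2, chunk3 only 2 to 4 are there at a start; the rules pass over those that are not, and their reading is None.
At some moment in a run one of beaker, chunk0, chunk1, chunk2, chunk3 may be knocked a few centimetres aside while the robot is not near it.
It also fails if it takes over 210 s, if anything falls off the work surface, if the arm or the gripper's body presses on something with over 40 N, if the wrist force passes 120 N, or if a joint passes its speed limit or range.

ROBOT

A 6-joint arm with a two-finger parallel gripper is mounted at the origin on the work surface. World frame = base frame: x ahead of the robot, y to its left, z up, the work surface at z = 0. Lengths are in m, angles in rad, forces in N, time in s.
With the tool pointing down it reaches from about 0.275 to 0.75 m from the base axis. Payload 10.2 kg.
Tool frame: the origin (TCP) lies between the finger pads; the fingertips stand robot.tip_reach ahead of it and the grasp point (between the pads) lies 3 mm ahead of it (robot.tip_reach is the distance from the TCP to the fingertips, in m); z points along the fingers, y is the line along which they close (so a half turn about z gives the same grasp; the last joint's range is limited). The gripper opens to 88 mm and grips with 3 to 60 N. Pads are 18 mm wide; open, the fingers measure 123 mm over their backs; the gripper's body (75 mm by 187 mm) begins 45 mm behind the grasp point.
Start: joints at [1.077, 0.313, 1.498, -0, 1.331, -0.223], TCP at [0.14, 0.506, 0.261] pointing down, gripper open.
Joint ranges: [-2.94, 2.94], [-0.97, 2.17], [0.19, 2.56], [-1.23, 4.37], [0.02, 3.11], [-2.88, 2.88]. Speed limits (rad/s): [2.39, 2.39, 3.01, 3.14, 3.14, 3.14].

INTERFACE

Orientations are given as a unit quaternion [x, y, z, w].
In Python, from bench import read_state, viewer, workorder, robot gives the robot as it stands.
- The arm moves only by the tool servo_tool, never from a script. Its argument "plan" is a list that holds one entry, the list of rows, each a list of 5 numbers: the closure, from 0 (fully open) to 1 (shut), then the shift along the world's x, y, z in cm, then the turn about the world's z in rad. A call has 1 to 10 rows; each row shifts and turns the commanded pose from where the row before left it; what a row does not reach is not made up. A row lasts 1/10 s, in which the tool goes at most 50 mm and 8.59 degrees, less where a joint would pass 70% of its speed; a pose out of reach is approached as far as the arm can. A call with a gripper value outside its range is refused whole. The fingers move at their own pace and stop on an object; "squeeze" is the grip in N (left out, the last holds). Time passes only in rows, so rows that do not move let the fingers close. It gives the time, the measured TCP pose, the force, the opening and the grip force at its end, in the units of the state.
- read_state(): the state, without advancing time (a new reading comes with each control period).
- viewer.grab_frame(name): name is "scene" or "top"; returns the picture (384x512x3 uint8, red, green, blue); there is no depth.
- viewer.camera_params(name): a dict with "intrinsics" (3x3 intrinsics, pixels), "dist_coeffs" ([k1, k2, p1, p2, k3] as OpenCV has them; the pictures are not rectified), "origin" and "rotation" of the camera in the world. Camera axes: x right, y up, looking along -z (the intrinsics and any distortion apply to the point x, -y, -z); pixel columns grow to the right and rows downward; lengths in m; the calibration is good to about 2 mm. A picture is of the moment at which its call begins. camera_params takes no time and is no camera call.
- workorder.sign_off(): hands the job in; it is judged then, once.
The state is a dict: "t": time; "joint_pos": joint angles; "joint_velocities": joint speeds; "effort": joint torques, N m; "eef_pos": TCP position; "tool_rot": TCP orientation; "wrist_force": force on the tool from outside, world axes, zero at the start; "moment": the same for the moment, N m; "width": finger opening in m; "grip_force": force on a finger pad.
Only numpy, scipy, OpenCV 4.12 (cv2) and the standard library are available. Lean on these libraries where they do the work, as an engineer would, in place of code of your own. Each camera call takes 0.05 s, during which the arm holds its last target. There are 200 camera calls.

## Working session

There is one attempt and no reset: what is moved stays moved. The work goes in short steps, Python scripts to look and compute and a tool call to move; the robot and the scene stay as the last step left them, time stands still between calls to the robot, and variables do not carry over. Pictures are saved under pics/ and viewed, at most 14 in all, crops included, and the job is handed in when it is done.

Besides the shell and the picture viewer there is one more tool, called after ">>>" by a JSON object that holds its "name" and its "arguments". servo_tool: Moves the arm, as the interface text tells. Its arguments: {"type":"object","properties":{"plan":{"type":"array"},"squeeze":{"type":"number"}},"required":["plan"]}

```bash
ls; mkdir -p pics
cat > h.py <<'E'
import numpy as np, cv2
from bench import read_state, viewer, workorder, robot
def cam(n):
    p=viewer.camera_params(n); return np.array(p["intrinsics"]),np.array(p["dist_coeffs"]),np.array(p["origin"]),np.array(p["rotation"])
def ray(n,uv):
    K,d,o,R=cam(n)
    q=cv2.undistortPoints(np.array(uv,float).reshape(-1,1,2),K,d)[:,0]
    return o,np.c_[q[:,0],-q[:,1],-np.ones(len(q))]@R.T
def onz(n,uv,z):
    o,v=ray(n,uv); z=np.broadcast_to(z,len(v)); return o+v*((z-o[2])/v[:,2])[:,None]
def proj(n,P):
    K,d,o,R=cam(n); c=(np.atleast_2d(P)-o)@R; c=c*[1,-1,-1]
    return cv2.projectPoints(c,np.zeros(3),np.zeros(3),K,d)[0][:,0]
def grab(n,f=None):
    im=viewer.grab_frame(n)[:,:,::-1].copy()
    if f: cv2.imwrite('pics/'+f,im)
    return im
E
python3 - <<'E'
from h import *
s=read_state(); print(s); print(robot.tip_reach)
for n in("scene","top"):
    im=grab(n,n+'0.png'); print(n,cam(n)[2],cam(n)[3].round(3).tolist())
a=cv2.imread('pics/scene0.png');b=cv2.imread('pics/top0.png')
E
```

```text
pics
{'t': 0.0, 'joint_pos': array([ 1.07661224e+00,  3.13412502e-01,  1.49837798e+00, -2.04780715e-05,
        1.33101285e+00, -2.23366441e-01]), 'joint_velocities': array([-0.00164672, -0.00166207, -0.00043142, -0.00154316,  0.00157774,
       -0.00158086]), 'effort': array([ 1.19493110e-03, -4.02205038e+01, -2.52267998e+01,  6.94112387e-02,
        3.52246372e-02, -6.47291654e-05]), 'eef_pos': array([0.14034708, 0.50568008, 0.26020249]), 'tool_rot': array([ 1.34992965e-01,  9.90846372e-01, -5.70287307e-04, -2.03239856e-04]), 'wrist_force': array([-0.53639439, -0.30677611, -0.16545972]), 'moment': array([-0.01151333, -0.01501192,  0.01671018]), 'grip_force': 0.0, 'width': 0.08814796933907545}
0.022
scene [1.63672011 0.43732485 0.85692115] [0.262, 0.378, 0.736, 0.496]
top [ 0.38316904 -0.00726078  0.92496353] [-0.07, 0.068, 0.711, -0.696]
```

View pics/scene0.png

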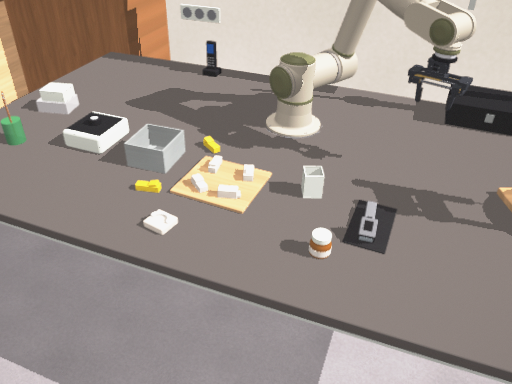

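View pics/top0.png

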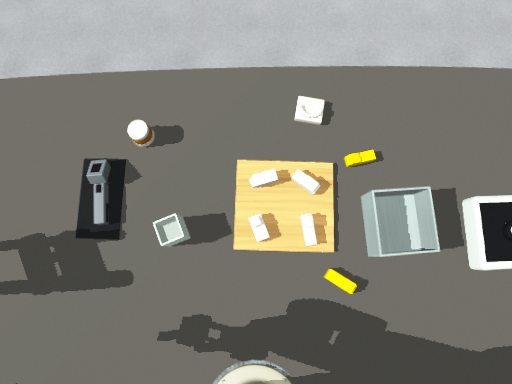

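```bash
sed -i 's/^def cam(n):/from scipy.spatial.transform import Rotation as Ro\ndef cam(n):/; s/np.array(p\["rotation"\])/Ro.from_quat(p["rotation"]).as_matrix()/' h.py
cat >> h.py <<'E'
def whites(im,box,zt,smax=60,vmin=170,amin=60):
    u0,v0,u1,v1=box; hsv=cv2.cvtColor(im,cv2.COLOR_BGR2HSV)
    m=((hsv[...,1]<smax)&(hsv[...,2]>vmin)).astype(np.uint8); k=np.zeros_like(m); k[v0:v1,u0:u1]=1; m*=k
    out=[]
    for c in cv2.findContours(m,cv2.RETR_EXTERNAL,cv2.CHAIN_APPROX_NONE)[0]:
        if cv2.contourArea(c)<amin: continue
        P=onz('top',c[:,0].astype(float),zt)[:,:2]*1000
        (cx,cy),(w,h),a=cv2.minAreaRect(P.astype(np.float32))
        if w<h: w,h,a=h,w,a+90
        out.append((c[:,0].mean(0).round(),round(cx),round(cy),round(w),round(h),round((a+90)%180-90)))
    return out
E
python3 - <<'E'
from h import *
im=cv2.imread('pics/top0.png')
for n in("scene","top"): print(cam(n)[0].round(1).tolist(),cam(n)[1])
hsv=cv2.cvtColor(im,cv2.COLOR_BGR2HSV)
for w in whites(im,(236,162,335,250),.04): print('chunk',w)
print('beaker?',whites(im,(150,205,195,250),.084,vmin=120))
m=((hsv[...,0]>10)&(hsv[...,0]<28)&(hsv[...,1]>80)&(hsv[...,2]>90)).astype(np.uint8)
m[:,:225]=0;m[:,345:]=0;m[:150]=0;m[260:]=0
c=max(cv2.findContours(m,0,2)[0],key=cv2.contourArea)
print('board',cv2.minAreaRect((onz('top',c[:,0],.012)[:,:2]*1000).astype(np.float32)))
px=[(82,159),(126,159),(122,239),(77,238),(98,163),(98,222),(362,192),(432,187),(439,254),(370,257)]
print(onz('top',px[:4],.004).round(3)); print(onz('top',px[4:6],.04).round(3)); print(onz('top',px[6:],.09).round(3))
t=im[140:265,65:240]; cv2.imwrite('pics/c1.png',cv2.resize(t,None,fx=4.5,fy=4.5,interpolation=2)[:600])
t=im[150:265,225:345]; cv2.imwrite('pics/c2.png',cv2.resize(t,None,fx=5,fy=5,interpolation=2)[:600])
E
```

```text
[[451.6, 0.0, 245.7], [0.0, 451.6, 188.2], [0.0, 0.0, 1.0]] [-0.04374038  0.          0.          0.          0.        ]
[[350.2, 0.0, 252.0], [0.0, 350.2, 185.3], [0.0, 0.0, 1.0]] [-0.08902722  0.          0.          0.          0.        ]
chunk (array([308., 229.]), 443, -146, 80, 32, 8)
chunk (array([258., 227.]), 451, -21, 66, 35, 19)
chunk (array([305., 181.]), 567, -145, 73, 35, 51)
chunk (array([263., 177.]), 579, -35, 73, 33, -75)
beaker? [(array([170., 230.]), 445, 191, 74, 72, -68)]
board ((510.014892578125, -90.45823669433594), (261.5370178222656, 241.956298828125), 87.06941986083984)
[[0.65  0.466 0.004]
 [0.646 0.339 0.004]
 [0.428 0.34  0.004]
 [0.431 0.464 0.004]]
[[0.627 0.402 0.04 ]
 [0.47  0.392 0.04 ]]
[[ 0.526 -0.275  0.09 ]
 [ 0.534 -0.454  0.09 ]
 [ 0.37  -0.453  0.09 ]
 [ 0.369 -0.282  0.09 ]]
```

View pics/c1.png

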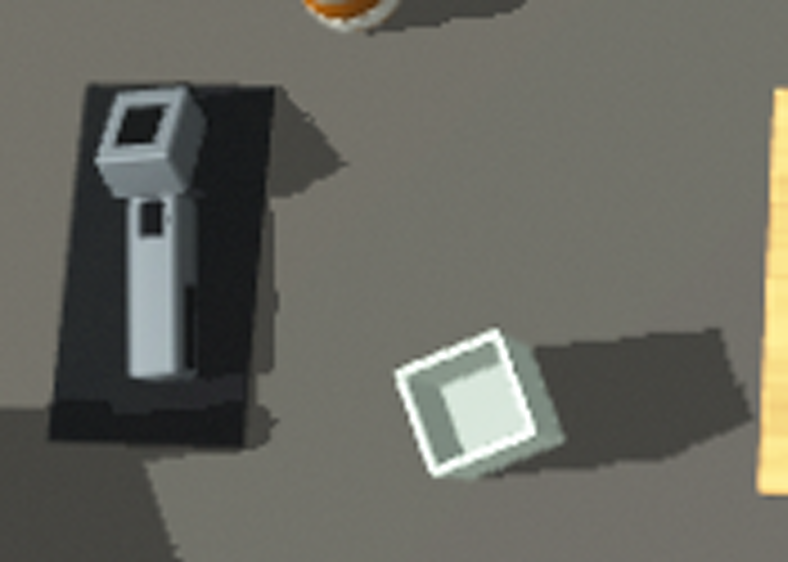

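View pics/c2.png

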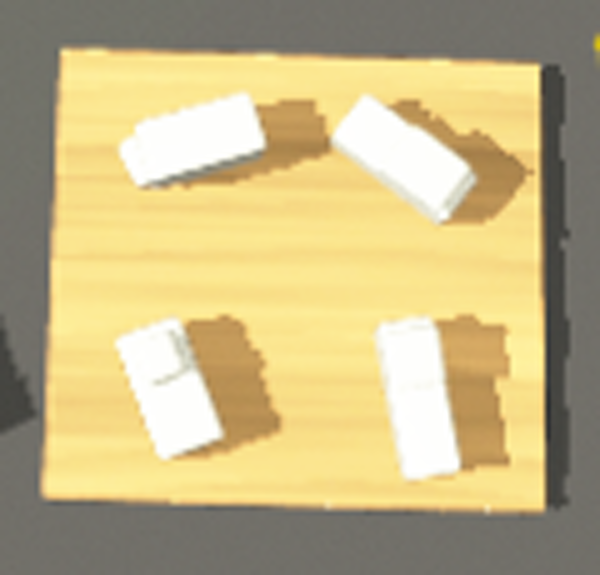

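>>> {"name": "servo_tool", "arguments": {"plan": [[[0,2,-4.2,0,0.041],[0,2,-4.2,0,0.041],[0,2,-4.2,0,0.041],[0,2,-4.2,0,0.041],[0,2,-4.2,0,0.041],[0,2,-4.2,0,0.041],[0,2,-4.2,0,0.041],[0,2,-4.2,0,0.041],[0,2,-4.2,0,0.041],[0,2,-4.2,0,0.041]]], "squeeze": 30}}

```text
t: 1.1
eef_pos: [0.3407, 0.084, 0.2608]
tool_rot: [-0.07, 0.998, 0.0, 0.0]
wrist_force: [0.8, 1.3, 0.8]
width: 0.0882
grip_force: 0.0
```

>>> {"name": "servo_tool", "arguments": {"plan": [[[0,2,-4.4,-1,0],[0,2,-4.4,-1,0],[0,2,-4.4,-1,0],[0,2,-4.4,-1,0],[0,2.3,-4.4,-1,0],[0,0,0,-4,0],[0,0,0,-4,0],[0,0,0,0,0]]]}}

```text
t: 1.9
eef_pos: [0.441, -0.1326, 0.127]
tool_rot: [-0.069, 0.998, 0.003, -0.004]
wrist_force: [0.0, -0.3, -0.0]
width: 0.0882
grip_force: 0.0
```

>>> {"name": "servo_tool", "arguments": {"plan": [[[0,0.2,-1.0,-4,0],[0,0,0,-3.2,0],[0,0,0,-2,0],[0,0,0,0,0],[0.7,0,0,0,0],[0.8,0,0,0,0],[1,0,0,0,0],[1,0,0,0,0],[1,0,0,0,0]]]}}

```text
t: 2.8
eef_pos: [0.4453, -0.1436, 0.0393]
tool_rot: [-0.07, 0.998, -0.0, 0.0]
wrist_force: [-0.1, 0.1, -0.9]
width: 0.0505
grip_force: 0.0
```

>>> {"name": "servo_tool", "arguments": {"plan": [[[1,0,0,0,0],[1,0,0,0,0],[1,0,0,0,0],[1,0,0,0,0],[1,0,0,3,0],[1,0,0,5,0],[1,0,0,5,0],[1,0,-3,0,-0.1]]]}}

```text
t: 3.6
eef_pos: [0.4471, -0.1731, 0.1747]
tool_rot: [-0.021, 1.0, -0.003, 0.004]
wrist_force: [0.5, -0.1, -1.4]
width: 0.028
grip_force: 30.0
```

>>> {"name": "servo_tool", "arguments": {"plan": [[[1,0,-4.5,0,0],[1,0,-4.5,0,0],[1,0,-4.5,0,0],[1,0,-4.5,0,0],[1,0,-3,0,0],[1,0,0,-3,0],[1,0,0,-3,0],[1,0,0,0,0],[1,0,0,0,0]]]}}

```text
t: 4.5
eef_pos: [0.4453, -0.3836, 0.1094]
tool_rot: [-0.02, 1.0, 0.0, -0.0]
wrist_force: [-0.2, -0.6, 0.3]
width: 0.0279
grip_force: 30.0
```

>>> {"name": "servo_tool", "arguments": {"plan": [[[1,0.4,-1.6,-0.6,0],[1,0,0,0,0],[0.4,0,0,0,0],[0.4,0,0,0,0],[0.4,0,0,0,0],[0.4,0,0,0,0],[0.2,0,0,4,0],[0,0,0,4,0],[0,0,4,0,0.1],[0,0,4,0,0.1]]]}}

```text
t: 5.5
eef_pos: [0.4491, -0.3191, 0.1839]
tool_rot: [-0.121, 0.993, -0.001, 0.001]
wrist_force: [-0.1, 1.0, -0.6]
width: 0.083
grip_force: 0.0
```

Run:
```python
from h import *
im=grab('top','t1.png')
for w in whites(im,(236,162,335,250),.04): print('chunk',w)
print('beaker?',whites(im,(140,195,230,260),.084,vmin=120)); s=read_state(); print(s['t'],s['eef_pos'],s['tool_rot'])
```

```text
chunk (array([258., 227.]), 451, -21, 66, 35, 19)
chunk (array([305., 181.]), 567, -145, 73, 35, 51)
chunk (array([263., 177.]), 578, -35, 73, 32, -74)
beaker? [(array([170., 230.]), 445, 191, 74, 72, -69)]
5.55 [ 0.4490722  -0.3132394   0.18324987] [-1.25070911e-01  9.92147078e-01  1.20037389e-03 -4.48642052e-05]
```

>>> {"name": "servo_tool", "arguments": {"plan": [[[0,2.4,3.3,0,0.128],[0,2.4,3.3,0,0.128],[0,2.4,3.3,0,0.128],[0,2.4,3.3,0,0.128],[0,2.2,3.3,0,0.128],[0,0,0,-3,0],[0,0,0,-4,0],[0,0,0,0,0],[0,0,0,0,0]]]}}

```text
t: 6.45
eef_pos: [0.5708, -0.1472, 0.1136]
tool_rot: [-0.419, 0.908, -0.003, -0.004]
wrist_force: [0.2, -0.5, 0.8]
width: 0.0882
grip_force: 0.0
```

>>> {"name": "servo_tool", "arguments": {"plan": [[[0,-0.3,0.2,-4,0.025],[0,0,0,-2.5,0],[0,0,0,-1,0],[1,0,0,0,0],[1,0,0,0,0],[1,0,0,0,0],[1,0,0,0,0],[1,0,0,0,0],[1,0,0,0,0],[1,0,0,0,0]]]}}

```text
t: 7.45
eef_pos: [0.5694, -0.1413, 0.0377]
tool_rot: [-0.428, 0.904, -0.006, -0.006]
wrist_force: [0.3, -0.9, 0.6]
width: 0.0344
grip_force: 0.3
```

>>> {"name": "servo_tool", "arguments": {"plan": [[[1,0,0,0,0],[1,0,0,0,0],[1,0,0,3,0],[1,0,0,5,0],[1,0,0,5,0],[1,-2.4,-4,0,-0.14],[1,-2.4,-4,0,-0.14],[1,-2.4,-4,0,-0.14],[1,-2.4,-4,0,-0.14],[1,-2.2,-4,0,-0.14]]]}}

```text
t: 8.45
eef_pos: [0.4504, -0.3417, 0.1675]
tool_rot: [-0.088, 0.996, -0.003, -0.009]
wrist_force: [-0.2, 0.3, -1.6]
width: 0.0295
grip_force: 30.0
```

>>> {"name": "servo_tool", "arguments": {"plan": [[[1,0,-0.5,-3,-0.1],[1,0,-0.3,-3,0],[1,0,0,0,0],[0.4,0,0,0,0],[0.4,0,0,0,0],[0.4,0,0,0,0],[0.4,0,0,0,0],[0.2,0,0,4,0],[0,0,0,4,0],[0,2.5,4,0,-0.14]]]}}

```text
t: 9.45
eef_pos: [0.4769, -0.3125, 0.1933]
tool_rot: [0.031, 0.999, -0.006, -0.005]
wrist_force: [0.7, 1.4, -0.3]
width: 0.0748
grip_force: 0.0
```

Run:
```python
from h import *
im=grab('top','t2.png')
for w in whites(im,(236,162,335,250),.04): print('chunk',w)
print('beaker?',whites(im,(140,195,230,260),.084,vmin=120)); s=read_state(); print(s['t'],s['eef_pos'],s['tool_rot'])
```

```text
chunk (array([258., 227.]), 450, -21, 66, 35, 20)
chunk (array([263., 177.]), 578, -35, 73, 32, -74)
beaker? [(array([170., 230.]), 445, 191, 74, 71, -69)]
9.5 [ 0.48004376 -0.30419706  0.1907346 ] [ 0.03704932  0.99928835 -0.00311456 -0.00635984]
```

>>> {"name": "servo_tool", "arguments": {"plan": [[[0,1.1,3,0,-0.137],[0,1.1,3,0,-0.137],[0,1.1,3,0,-0.137],[0,1.1,3,0,-0.137],[0,1.1,3,0,-0.137],[0,1.1,3,0,-0.137],[0,1.1,3,-1,-0.137],[0,1.1,3,-2,-0.137],[0,1,2.9,-3,-0.137],[0,0,0,0,0]]]}}

```text
t: 10.5
eef_pos: [0.5735, -0.0359, 0.1243]
tool_rot: [0.601, 0.799, 0.002, -0.012]
wrist_force: [-0.5, -1.3, -0.3]
width: 0.0882
grip_force: 0.0
```

>>> {"name": "servo_tool", "arguments": {"plan": [[[0,0,0,-2,0],[0,0,0,0,0]]]}}

```text
t: 10.7
eef_pos: [0.5738, -0.0396, 0.1064]
tool_rot: [0.6, 0.8, 0.003, -0.01]
wrist_force: [-0.4, -0.4, -0.2]
width: 0.088
grip_force: 0.0
```

>>> {"name": "servo_tool", "arguments": {"plan": [[[0,0.4,0.4,-3.8,0],[0,0,0,-2,0],[0,0,0,-1,0],[1,0,0,0,0],[1,0,0,0,0],[1,0,0,0,0],[1,0,0,0,0],[1,0,0,0,0],[1,0,0,0,0],[1,0,0,0,0]]]}}

```text
t: 11.7
eef_pos: [0.5787, -0.0355, 0.0397]
tool_rot: [0.601, 0.799, 0.003, -0.009]
wrist_force: [0.8, 0.4, -0.6]
width: 0.0342
grip_force: 0.0
```

>>> {"name": "servo_tool", "arguments": {"plan": [[[1,0,0,0,0],[1,0,0,0,0],[1,0,0,3,0],[1,0,0,5,0],[1,0,0,5,0],[1,-1.4,-3.8,0,0.132],[1,-1.4,-3.8,0,0.132],[1,-1.4,-3.8,0,0.132],[1,-1.4,-3.8,0,0.132],[1,-1.4,-3.8,0,0.132]]]}}

```text
t: 12.7
eef_pos: [0.5078, -0.2268, 0.1695]
tool_rot: [0.307, 0.952, 0.0, -0.009]
wrist_force: [0.5, -0.0, -0.7]
width: 0.0316
grip_force: 30.0
```

>>> {"name": "servo_tool", "arguments": {"plan": [[[1,-1.4,-3.8,0,0.132],[1,-1.4,-3.8,0,0.132],[1,-1.4,-3.8,0,0.132],[1,-1.4,-3.8,0,0.132],[1,0,0,-3,0.132],[1,0,0,0,0],[1,0,0,0,0]]]}}

```text
t: 13.4
eef_pos: [0.4528, -0.3769, 0.1396]
tool_rot: [-0.013, 1.0, -0.002, -0.009]
wrist_force: [1.1, -0.6, 0.5]
width: 0.0317
grip_force: 30.0
```

>>> {"name": "servo_tool", "arguments": {"plan": [[[1,0,0,-2.5,0],[1,0,0,0,0],[0.4,0,0,0,0],[0.4,0,0,0,0],[0.4,0,0,0,0],[0.4,0,0,0,0],[0.2,0,0,4,0],[0,0,0,4,0],[0,0,4,0,0],[0,0,4,0,0.1]]]}}

```text
t: 14.4
eef_pos: [0.4527, -0.2972, 0.1958]
tool_rot: [-0.065, 0.998, -0.004, -0.008]
wrist_force: [-0.2, -0.3, -0.7]
width: 0.0829
grip_force: 0.0
```

Run:
```python
from h import *
im=grab('top','t3.png')
for w in whites(im,(236,162,335,250),.04): print('chunk',w)
print('beaker?',whites(im,(140,195,230,260),.084,vmin=120)); s=read_state(); print(s['t'],s['eef_pos'],s['tool_rot'])
```

```text
chunk (array([258., 227.]), 450, -21, 66, 35, 20)
beaker? [(array([170., 230.]), 445, 191, 74, 72, -68)]
14.45 [ 0.45263512 -0.29141018  0.19525175] [-0.0702592   0.99748927 -0.00215577 -0.00861158]
```

>>> {"name": "servo_tool", "arguments": {"plan": [[[0,0,4.5,0,0.05],[0,0,4.5,0,0.05],[0,0,4.5,0,0.05],[0,0,4.5,0,0.06],[0,0,4.5,-2,0],[0,0,4.4,-3,0],[0,0,0,-3,0],[0,0,0,0,0],[0,0,0,0,0]]]}}

```text
t: 15.35
eef_pos: [0.4531, -0.0316, 0.1173]
tool_rot: [-0.169, 0.986, -0.004, -0.008]
wrist_force: [-0.0, -0.5, 0.2]
width: 0.088
grip_force: 0.0
```

>>> {"name": "servo_tool", "arguments": {"plan": [[[0,-0.2,1,-4,0],[0,0,0,-3,0],[0,0,0,-0.9,0],[1,0,0,0,0],[1,0,0,0,0],[1,0,0,0,0],[1,0,0,0,0],[1,0,0,0,0],[1,0,0,0,0],[1,0,0,0,0]]]}}

```text
t: 16.35
eef_pos: [0.4507, -0.0211, 0.0375]
tool_rot: [-0.169, 0.986, -0.004, -0.008]
wrist_force: [0.2, 0.8, -0.6]
width: 0.0345
grip_force: 0.6
```

>>> {"name": "servo_tool", "arguments": {"plan": [[[1,0,0,0,0],[1,0,0,0,0],[1,0,0,3,0],[1,0,0,5,0],[1,0,0,5,0],[1,0,-4.4,0,-0.08],[1,0,-4.4,0,-0.08],[1,0,-4.4,0,-0.08],[1,0,-4.4,0,-0.08],[1,0,-4.4,0,0]]]}}

```text
t: 17.35
eef_pos: [0.4503, -0.2429, 0.1673]
tool_rot: [-0.009, 1.0, -0.002, -0.009]
wrist_force: [0.6, 0.3, 0.1]
width: 0.0338
grip_force: 30.0
```

>>> {"name": "servo_tool", "arguments": {"plan": [[[1,0,-4.4,0,0],[1,0,-4.4,0,0],[1,0,-4.2,0,0],[1,0,0,-3,0],[1,0,0,0,0],[1,0,0,0,0]]]}}

```text
t: 17.95
eef_pos: [0.4506, -0.3705, 0.1374]
tool_rot: [-0.01, 1.0, -0.002, -0.009]
wrist_force: [0.6, -0.6, -0.1]
width: 0.0338
grip_force: 30.0
```

>>> {"name": "servo_tool", "arguments": {"plan": [[[1,0,-1,-1.5,0],[1,0,0,0,0],[0.4,0,0,0,0],[0.4,0,0,0,0],[0.4,0,0,0,0],[0.4,0,0,0,0],[0.2,0,0,4,0],[0,0,0,4,0],[0,0,4,0,0],[0,0,4,0,0]]]}}

```text
t: 18.95
eef_pos: [0.4507, -0.3007, 0.2035]
tool_rot: [-0.009, 1.0, -0.003, -0.008]
wrist_force: [0.1, -0.1, -0.1]
width: 0.0825
grip_force: 0.0
```

>>> {"name": "servo_tool", "arguments": {"plan": [[[0,0,4.5,0,0],[0,0,4.5,0,0],[0,0,4.5,0,0],[0,0,4.5,0,0]]]}}

```text
t: 19.35
eef_pos: [0.4504, -0.1194, 0.2028]
tool_rot: [-0.01, 1.0, -0.003, -0.009]
wrist_force: [1.1, -0.0, 0.1]
width: 0.0881
grip_force: 0.0
```

Run:
```python
from h import *
im=grab('top','t4.png')
for w in whites(im,(236,162,335,250),.04): print('chunk',w)
print('beaker?',whites(im,(140,195,230,260),.084,vmin=120)); s=read_state(); print(s['t'],s['eef_pos'],s['tool_rot'])
sc=grab('scene'); 
a=cv2.resize(im[170:270,340:450],None,fx=3.5,fy=3.5); b=cv2.resize(sc[100:250,110:260],(350,350)); cv2.imwrite('pics/v4.png',np.hstack([a,b]))
```

```text
chunk (array([305., 242.]), 422, -143, 133, 57, 89)
chunk (array([326., 196.]), 524, -190, 142, 55, -4)
chunk (array([288., 207.]), 502, -100, 259, 35, -29)
beaker? [(array([170., 230.]), 445, 191, 74, 72, -69)]
19.4 [ 0.44989655 -0.11415799  0.20273541] [-0.01151089  0.99989247 -0.00149548 -0.00896116]
```

View pics/v4.png

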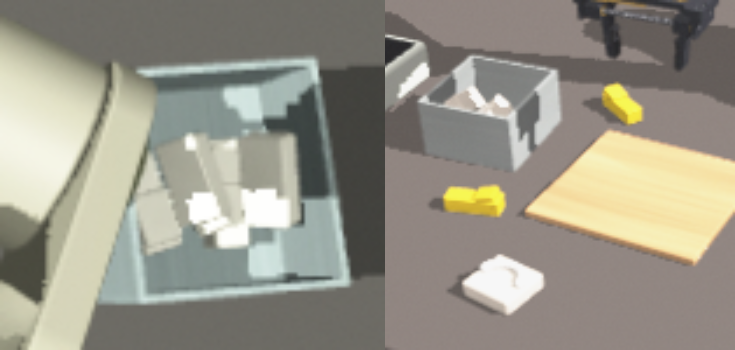

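Run:
```python
from h import *
im=cv2.imread('pics/top0.png')
px=np.array([(397,373),(495,330),(535,435),(435,475)])/4.5+[65,140]-.4
P=onz('top',px,.084)*1000; print(P.round(0)[:,:2].tolist(),P.mean(0).round(1),[np.linalg.norm(P[i]-P[i-1]).round(1) for i in range(4)],[np.degrees(np.arctan2(*(P[i]-P[i-1])[[1,0]])).round(1) for i in range(4)])
```

```text
[[463.0, 235.0], [485.0, 182.0], [428.0, 160.0], [408.0, 213.0]] [446.1 197.3  84. ] [np.float64(58.9), np.float64(57.4), np.float64(60.9), np.float64(57.1)] [np.float64(22.0), np.float64(-67.1), np.float64(-158.3), np.float64(110.9)]
```

>>> {"name": "servo_tool", "arguments": {"plan": [[[1,-0.3,4.2,0,-0.134],[1,-0.3,4.2,0,-0.134],[1,-0.3,4.2,0,-0.134],[1,-0.3,4.2,0,-0.134],[1,-0.3,4.2,0,-0.134],[1,-0.3,4.2,0,-0.134],[1,-0.3,4.2,0,-0.134],[1,-0.3,4.2,0,-0.134],[1,0,2.5,0,-0.134],[1,0,0,0,0]]]}}

```text
t: 20.45
eef_pos: [0.4274, 0.2357, 0.2025]
tool_rot: [0.551, 0.835, 0.003, -0.009]
wrist_force: [-0.6, -0.4, -0.9]
width: 0.0104
grip_force: 0.0
```

>>> {"name": "servo_tool", "arguments": {"plan": [[[1,0,0,0,0],[1,0,0,0,0]]]}}

```text
t: 20.65
eef_pos: [0.4277, 0.2328, 0.2025]
tool_rot: [0.551, 0.835, 0.003, -0.009]
wrist_force: [-0.8, -0.2, -0.1]
width: 0.0005
grip_force: 0.0
```

Run:
```python
from h import *
s=read_state(); print(s['t'],s['eef_pos'],s['tool_rot'],s['width'])
```

```text
20.65 [0.42773979 0.23281614 0.20246288] [ 0.55067698  0.83466861  0.00270201 -0.00871045] 0.0005116250987209604
```

>>> {"name": "servo_tool", "arguments": {"plan": [[[1,-0.2,1.7,0,-0.02],[1,0,0,-5,0],[1,0,0,-4,0],[1,0,0,-2.4,0],[1,0,0,0,0],[1,0.37,-0.93,0,0],[1,0.37,-0.93,0,0],[1,0.37,-0.93,0,0],[1,0.37,-0.93,0,0]]]}}

```text
t: 21.55
eef_pos: [0.4412, 0.213, 0.0897]
tool_rot: [0.56, 0.829, 0.004, -0.008]
wrist_force: [-2.5, 4.8, 10.4]
width: 0.0
grip_force: 4.6
```

Run:
```python
from h import *
s=read_state(); print(s['t'],s['eef_pos'],s['tool_rot'],s['wrist_force'])
b=grab('scene'); a=grab('top')
cv2.imwrite('pics/v5.png',np.hstack([cv2.resize(b[140:240,260:360],(400,400)),cv2.resize(a[180:280,120:220],(400,400))]))
```

```text
21.55 [0.44122955 0.2130332  0.08974595] [ 0.55953568  0.82875763  0.00401423 -0.0080313 ] [-2.47113096  4.84965809 10.39428397]
```

View pics/v5.png

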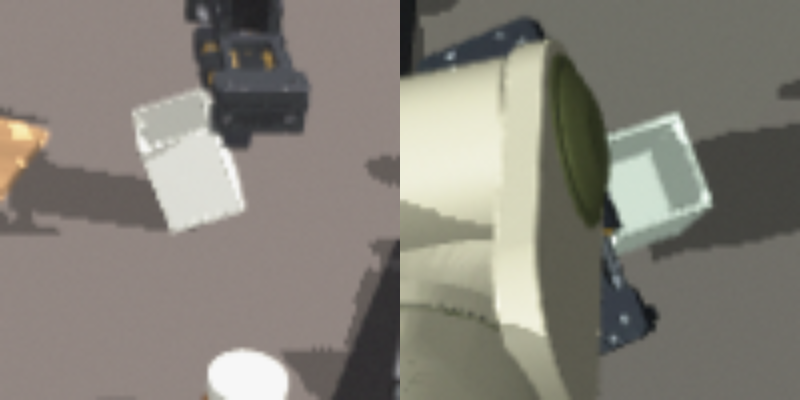

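>>> {"name": "servo_tool", "arguments": {"plan": [[[1,0.37,-0.93,0.2,0],[1,0.37,-0.93,0.2,0],[1,0.37,-0.93,0.2,0],[1,0.37,-0.93,0.2,0],[1,0.37,-0.93,0.2,0],[1,0.37,-0.93,0,0],[1,0,0,0,0],[1,0,0,0,0]]]}}

```text
t: 22.45
eef_pos: [0.4622, 0.1578, 0.0982]
tool_rot: [0.56, 0.829, 0.003, -0.009]
wrist_force: [0.2, 0.2, -0.2]
width: 0.0003
grip_force: 0.0
```

>>> {"name": "servo_tool", "arguments": {"plan": [[[0,0,0,4,0],[0,-1.2,3,5,0],[0,-1.2,3,0,0],[0,-1.2,3,0,0],[0,-1.2,3,0,0],[0,-1.2,3,0,0],[0,-1.2,3,0,0],[0,0,0,0,0],[0,0,0,0,0]]]}}

```text
t: 23.35
eef_pos: [0.3918, 0.3335, 0.1801]
tool_rot: [0.559, 0.829, 0.003, -0.009]
wrist_force: [0.5, -0.3, 0.2]
width: 0.0703
grip_force: 0.0
```

Run:
```python
from h import *
s=read_state(); print(s['t'],s['eef_pos'],s['tool_rot'],s['wrist_force'])
b=grab('scene'); a=grab('top','t6.png')
cv2.imwrite('pics/v6.png',np.hstack([cv2.resize(b[140:240,240:340],(400,400)),cv2.resize(a[160:260,140:240],(400,400))]))
```

```text
23.35 [0.39180109 0.33348759 0.18013517] [ 0.55859305  0.82939083  0.00255749 -0.00883826] [ 0.50298519 -0.31472944  0.17781994]
```

View pics/v6.png

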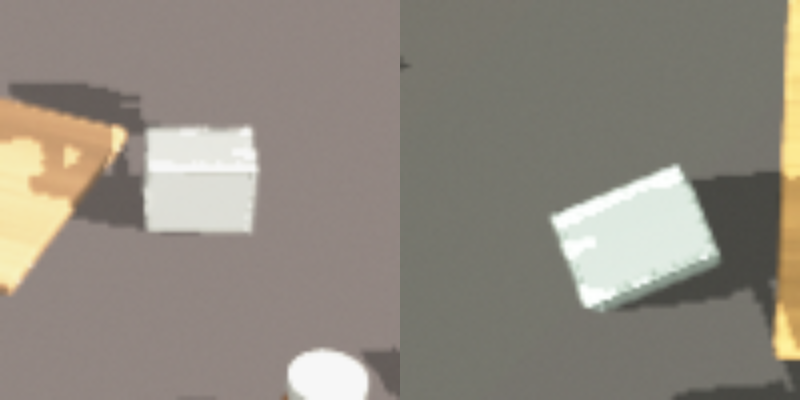

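Run:
```python
from h import *
px=np.array([(552,215),(588,304),(716,256),(678,166)])-[400,0]; px=px/4+[140,160]-.4
P=onz('top',px,.06)*1000; print(P.round(0)[:,:2].tolist(),P.mean(0).round(1))
print([np.linalg.norm(P[i]-P[i-1]).round(1) for i in range(4)],[np.degrees(np.arctan2(*(P[i]-P[i-1])[[1,0]])).round(1) for i in range(4)])
c=(P[0]+P[1])/2; m=(P[2]+P[3])/2; d=(m-c)/np.linalg.norm(m-c); print(c,d,c+18*d)
```

```text
[[487.0, 180.0], [431.0, 157.0], [459.0, 77.0], [516.0, 101.0]] [473.4 128.8  60. ]
[np.float64(84.0), np.float64(60.2), np.float64(84.0), np.float64(61.4)] [np.float64(110.4), np.float64(-157.2), np.float64(-70.4), np.float64(22.6)]
[459.02298203 168.21871028  60.        ] [ 0.34209379 -0.93966581  0.        ] [465.18067025 151.30472566  60.        ]
```

>>> {"name": "servo_tool", "arguments": {"plan": [[[0,1.5,-3.6,0,0],[0,1.5,-3.6,0,0],[0,1.5,-3.6,0,0],[0,1.5,-3.6,-2,0],[0,1.3,-3.7,-2,0],[0,0,0,-3,0],[0,0,0,0,0],[0,0,0,0,0]]], "squeeze": 3}}

```text
t: 24.25
eef_pos: [0.4654, 0.1519, 0.1109]
tool_rot: [0.56, 0.829, 0.003, -0.009]
wrist_force: [0.3, 0.9, -0.2]
width: 0.0882
grip_force: 0.0
```

>>> {"name": "servo_tool", "arguments": {"plan": [[[0,0,0,-4,0],[0,0,0,-2.5,0],[0,0,0,-1.3,0],[1,0,0,0,0],[1,0,0,0,0],[1,0,0,0,0],[1,0,0,0,0],[1,0,0,0,0],[1,0,0,0,0],[1,0,0,0,0]]]}}

```text
t: 25.25
eef_pos: [0.4659, 0.1522, 0.0329]
tool_rot: [0.559, 0.829, 0.003, -0.008]
wrist_force: [0.1, -0.1, 5.0]
width: 0.0599
grip_force: 3.0
```

>>> {"name": "servo_tool", "arguments": {"plan": [[[1,0,0,1,0],[1,0,0,1,0],[1,0,0,1,0],[1,0,0,2,0],[1,0,0,2,0],[1,0,0,2,0],[1,0,0,2,0],[1,0,0,2,0],[1,0,0,0,0],[1,0,0,0,0]]]}}

```text
t: 26.25
eef_pos: [0.465, 0.1521, 0.1622]
tool_rot: [0.559, 0.829, 0.003, -0.009]
wrist_force: [1.1, -0.1, -1.6]
width: 0.06
grip_force: 3.0
```

Run:
```python
from h import *
s=read_state(); print(s['t'],s['eef_pos'],s['tool_rot'],s['wrist_force'])
b=grab('scene'); a=grab('top','t7.png')
cv2.imwrite('pics/v7.png',np.hstack([cv2.resize(b[110:230,240:360],(400,400)),cv2.resize(a[160:260,140:240],(400,400))]))
```

```text
26.25 [0.46503531 0.15211941 0.16224576] [ 0.55931094  0.8289067   0.00286633 -0.00875993] [ 1.06667013 -0.07633496 -1.62835548]
```

View pics/v7.png

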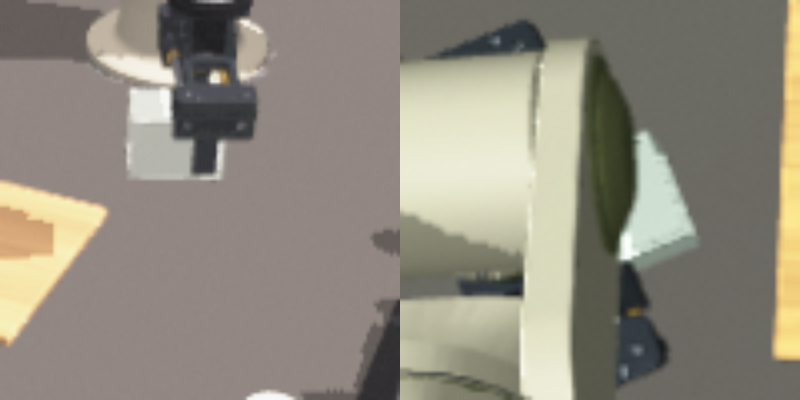

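>>> {"name": "servo_tool", "arguments": {"plan": [[[0.4,0,0,-2,0],[0.35,0,0,-2,0],[0.33,0,0,0,0],[0.33,0,0,0,0]]]}}

```text
t: 26.75
eef_pos: [0.4652, 0.1521, 0.1222]
tool_rot: [0.559, 0.829, 0.002, -0.009]
wrist_force: [0.8, -0.1, -1.2]
width: 0.0603
grip_force: 3.0
```

>>> {"name": "servo_tool", "arguments": {"plan": [[[0.325,0,0,0,0],[0.325,0,0,0,0]]]}}

```text
t: 26.95
eef_pos: [0.4657, 0.1522, 0.1231]
tool_rot: [0.559, 0.829, 0.003, -0.008]
wrist_force: [-0.2, -0.1, -1.2]
width: 0.06
grip_force: 3.0
```

>>> {"name": "servo_tool", "arguments": {"plan": [[[0.322,0,0,0,0],[0.322,0,0,0,0]]]}}

```text
t: 27.15
eef_pos: [0.4654, 0.1522, 0.1227]
tool_rot: [0.559, 0.829, 0.003, -0.009]
wrist_force: [0.3, -0.7, 0.2]
width: 0.06
grip_force: 3.0
```

>>> {"name": "servo_tool", "arguments": {"plan": [[[0.319,0,0,0,0],[0.319,0,0,0,0]]]}}

```text
t: 27.35
eef_pos: [0.4653, 0.1521, 0.1225]
tool_rot: [0.559, 0.829, 0.003, -0.009]
wrist_force: [-0.1, -0.3, -0.9]
width: 0.0604
grip_force: 3.0
```

>>> {"name": "servo_tool", "arguments": {"plan": [[[0.317,0,0,0,0],[0.317,0,0,0,0]]]}}

```text
t: 27.55
eef_pos: [0.4654, 0.1521, 0.1225]
tool_rot: [0.559, 0.829, 0.003, -0.009]
wrist_force: [0.0, 0.1, 0.6]
width: 0.0597
grip_force: 0.0
```

Run:
```python
from h import *
s=read_state(); print(s['t'],s['wrist_force'],s['grip_force'],s['width'])
b=grab('scene','s8.png'); a=grab('top','t8.png')
print(np.abs(a.astype(int)-cv2.imread('pics/t7.png'))[200:225,200:235].mean())
```

```text
27.55 [0.00867358 0.07236573 0.61946385] 0.0 0.059718011925778886
48.29371428571429
```

Run:
```python
from h import *
b=cv2.imread('pics/s8.png'); a=cv2.imread('pics/t8.png')
cv2.imwrite('pics/v8.png',np.hstack([cv2.resize(b[110:230,240:360],(400,400)),cv2.resize(a[160:260,140:240],(400,400))]))
```

```text
(no output)
```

View pics/v8.png

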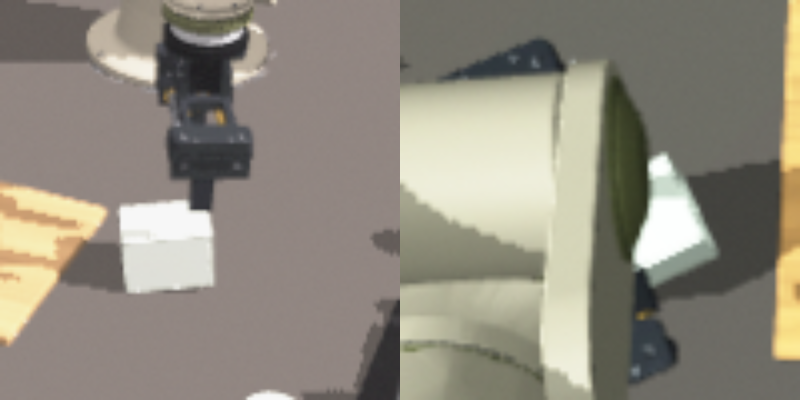

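>>> {"name": "servo_tool", "arguments": {"plan": [[[0,0,0,0,0],[0,0,0,0,0],[0,0,0,0,0],[0,0,0,4,0],[0,-1.5,3.6,2,0],[0,-1.5,3.6,0,0],[0,-1.5,3.6,0,0],[0,-1.5,3.6,0,0],[0,-1.3,3.6,0,0],[0,0,0,0,0]]]}}

```text
t: 28.65
eef_pos: [0.3906, 0.3351, 0.1824]
tool_rot: [0.558, 0.83, 0.003, -0.009]
wrist_force: [-0.7, -0.3, 0.2]
width: 0.088
grip_force: 0.0
```

```bash
cat >> h.py <<'E'
def beak(box,zt):
    im=grab('top'); r=whites(im,box,zt,vmin=150)
    for w in r:
        a=np.radians(w[5]); print(w)
    return im
E
python3 - <<'E'
from h import *
im=beak((140,160,232,260),.06)
b=grab('scene')
cv2.imwrite('pics/v9.png',np.hstack([cv2.resize(b[140:240,240:340],(400,400)),cv2.resize(im[160:260,140:240],(400,400))]))
s=read_state(); print(s['t'],s['eef_pos'])
E
```

```text
(array([198., 218.]), 475, 130, 88, 66, -64)
28.75 [0.39200848 0.33244057 0.18228312]
```

View pics/v9.png

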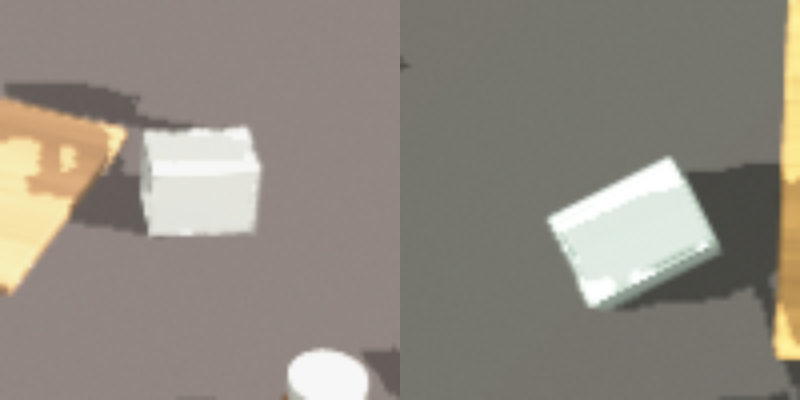

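Run:
```python
from h import *
px=np.array([(548,217),(588,304),(716,247),(671,159)])-[400,0]; px=px/4+[140,160]-.4
P=onz('top',px,.06)*1000; print(P.round(0)[:,:2].tolist(),P.mean(0).round(1))
print([np.linalg.norm(P[i]-P[i-1]).round(1) for i in range(4)])
c=(P[0]+P[1])/2; m=(P[2]+P[3])/2; d=(m-c)/np.linalg.norm(m-c); print(c,d,np.degrees(np.arctan2(d[1],d[0])),c+16*d)
print(onz('top',np.array([(140,72),(318,60),(348,283),(140,300)])/3.5+[340,170]-.4,.09).round(3))
sc=cv2.imread('pics/v4.png')[:,385:]
q=np.array([(475,57),(560,73),(515,117),(422,97)])-[385,0]; print(onz('scene',q*150/350+[110,100]-.4,.09).round(3))
```

```text
[[486.0, 182.0], [431.0, 157.0], [465.0, 77.0], [521.0, 106.0]] [475.6 130.5  60. ]
[np.float64(84.5), np.float64(60.1), np.float64(86.0), np.float64(62.3)]
[458.41901386 169.46450161  60.        ] [ 0.40338886 -0.91502865  0.        ] -66.20979583877202 [464.87323562 154.82404323  60.        ]
[[ 0.529 -0.319  0.09 ]
 [ 0.535 -0.45   0.09 ]
 [ 0.379 -0.454  0.09 ]
 [ 0.373 -0.306  0.09 ]]
[[ 0.381 -0.442  0.09 ]
 [ 0.377 -0.293  0.09 ]
 [ 0.52  -0.29   0.09 ]
 [ 0.522 -0.446  0.09 ]]
```

>>> {"name": "servo_tool", "arguments": {"plan": [[[0,1.5,-3.6,0,0.03],[0,1.5,-3.6,0,0],[0,1.5,-3.6,0,0],[0,1.5,-3.6,-2,0],[0,1.6,-4.1,-2,0],[0,0,0,-3,0],[0,0,0,0,0],[0,0,0,0,0]]], "squeeze": 5}}

```text
t: 29.55
eef_pos: [0.4684, 0.1467, 0.113]
tool_rot: [0.547, 0.837, 0.003, -0.009]
wrist_force: [-0.3, -0.7, 0.1]
width: 0.0882
grip_force: 0.0
```

>>> {"name": "servo_tool", "arguments": {"plan": [[[0,0,0,-4,0],[0,0,0,-2.6,0],[0,0,0,-1.3,0],[1,0,0,0,0],[1,0,0,0,0],[1,0,0,0,0],[1,0,0,0,0],[1,0,0,0,0],[1,0,0,0,0],[1,0,0,0,0]]]}}

```text
t: 30.55
eef_pos: [0.469, 0.1473, 0.0346]
tool_rot: [0.547, 0.837, 0.003, -0.008]
wrist_force: [-0.4, 0.3, 6.8]
width: 0.0608
grip_force: 5.0
```

>>> {"name": "servo_tool", "arguments": {"plan": [[[1,0,0,2,0],[1,0,0,4,0],[1,0,0,4,0],[1,0,0,4,0],[1,1.1,-4.2,0,0.1],[1,1.1,-4.2,0,0.1],[1,1.1,-4.2,0,0.1],[1,1.1,-4.2,0,0.1],[1,1.1,-4.2,0,0.1],[1,1.1,-4.2,0,0.1]]]}}

```text
t: 31.55
eef_pos: [0.5344, -0.1067, 0.1739]
tool_rot: [0.273, 0.962, 0.0, -0.009]
wrist_force: [1.2, 0.0, -1.0]
width: 0.0604
grip_force: 4.9
```

>>> {"name": "servo_tool", "arguments": {"plan": [[[1,0.5,-4.2,0,0.1],[1,0.5,-4.2,0,0.1],[1,0.5,-4.2,0,0.1],[1,0.5,-4.2,0,0.1],[1,0.2,-4.2,0,0.1],[1,0.2,-4.2,0,0.055],[1,0,-1.5,0,0],[1,0,0,0,0],[1,0,0,0,0]]]}}

```text
t: 32.45
eef_pos: [0.5583, -0.3711, 0.1734]
tool_rot: [0.001, 1.0, -0.002, -0.009]
wrist_force: [-0.4, -0.1, -0.9]
width: 0.0603
grip_force: 4.9
```

Run:
```python
from h import *
s=read_state(); print(s['t'],s['eef_pos'],s['tool_rot'],s['joint_pos'].round(2),s['width'])
a=grab('top','t10.png'); b=grab('scene','s10.png')
cv2.imwrite('pics/v10.png',np.hstack([cv2.resize(b[80:230,60:210],(400,400)),cv2.resize(a[120:270,320:470],(400,400))]))
```

```text
32.45 [ 0.55827899 -0.37105655  0.17335772] [ 0.00109008  0.9999562  -0.00215702 -0.0090417 ] [-0.76  0.71  1.1  -0.02  1.34 -2.32] 0.06026945698809169
```

View pics/v10.png

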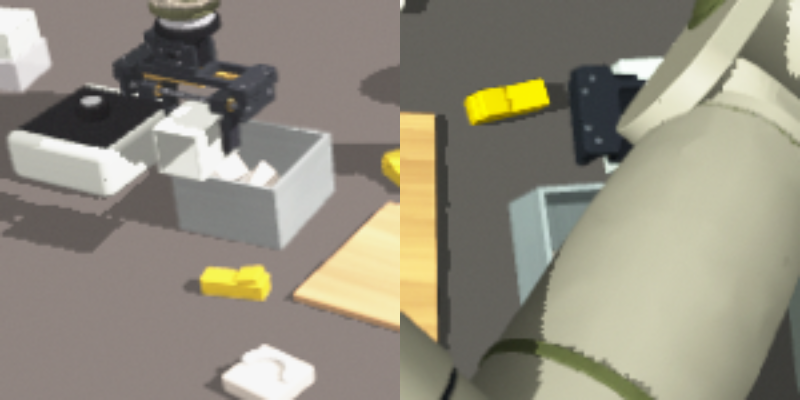

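>>> {"name": "servo_tool", "arguments": {"plan": [[[1,-1.0,0,-3,0],[1,0,0,-1.5,0],[1,0,0,-0.5,0],[1,0,0,0,0],[1,0.35,0,-0.28,0],[1,0.35,0,-0.28,0],[1,0.28,0,-0.35,0],[1,0.28,0,-0.35,0],[1,0,0,0,0]]], "squeeze": 3}}

```text
t: 33.45
eef_pos: [0.5614, -0.3718, 0.1104]
tool_rot: [0.001, 1.0, -0.002, -0.009]
wrist_force: [1.5, 0.2, 0.2]
width: 0.0601
grip_force: 3.0
```

Run:
```python
from h import *
s=read_state(); print(s['t'],s['eef_pos'],s['wrist_force'],s['moment'],s['width'])
b=grab('scene','s11.png'); print(np.abs(b.astype(int)-cv2.imread('pics/s10.png'))[120:150,115:150].mean())
```

```text
33.45 [ 0.56136101 -0.37180523  0.11035022] [1.50939298 0.16402184 0.15718366] [-0.04865509 -0.13903044  0.01129567] 0.060090258977847866
81.11428571428571
```

>>> {"name": "servo_tool", "arguments": {"plan": [[[1,0.18,0,-0.42,0],[1,0.18,0,-0.42,0],[1,0.07,0,-0.45,0],[1,0.07,0,-0.45,0],[1,-0.05,0,-0.45,0],[1,-0.05,0,-0.45,0],[1,-0.17,0,-0.4,0],[1,-0.17,0,-0.4,0],[1,0,0,0,0]]]}}

```text
t: 34.4
eef_pos: [0.561, -0.3716, 0.0756]
tool_rot: [0.001, 1.0, -0.002, -0.009]
wrist_force: [0.0, 0.0, -0.8]
width: 0.0601
grip_force: 3.0
```

Run:
```python
from h import *
s=read_state(); print(s['t'],s['eef_pos'],s['wrist_force'],s['moment'],s['width'])
a=grab('scene','s12.png'); b=cv2.imread('pics/s11.png')
cv2.imwrite('pics/v12.png',np.hstack([cv2.resize(i[80:230,60:210],(400,400)) for i in (b,a)]))
```

```text
34.4 [ 0.56100435 -0.37164477  0.07557662] [ 0.0465216   0.03109232 -0.76596052] [ 0.02409183 -0.00915955 -0.00363839] 0.06007908428274826
```

View pics/v12.png

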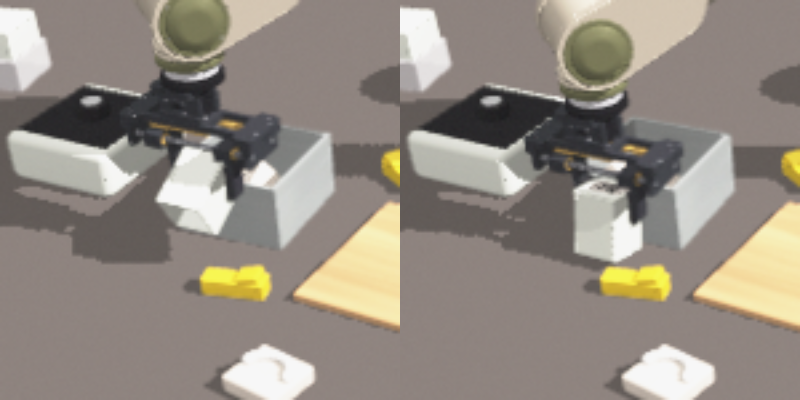

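>>> {"name": "servo_tool", "arguments": {"plan": [[[1,0.2,0,1,0],[1,0,0,3,0],[1,0,0,4,0],[1,-0.8,4,0,0],[1,-0.8,4,0,0],[1,-0.8,4,0,0],[1,-0.8,4,0,0],[1,-0.8,4,0,0],[1,-0.8,4,0,0],[1,-0.8,4,0,0]]], "squeeze": 5}}

```text
t: 35.45
eef_pos: [0.5073, -0.0904, 0.1576]
tool_rot: [0.001, 1.0, -0.003, -0.008]
wrist_force: [1.5, 0.2, -0.5]
width: 0.0598
grip_force: 5.0
```

>>> {"name": "servo_tool", "arguments": {"plan": [[[1,0,0,0,0],[1,0,0,-3,0],[1,0,0,-2,0],[1,0,0,-1,0],[1,0,0,0,0]]]}}

```text
t: 35.95
eef_pos: [0.5075, -0.0922, 0.096]
tool_rot: [0.001, 1.0, -0.002, -0.009]
wrist_force: [0.7, -0.7, 0.2]
width: 0.0598
grip_force: 5.0
```

>>> {"name": "servo_tool", "arguments": {"plan": [[[1,0,0,-0.5,0],[1,0,0,-0.5,0],[1,0,0,-0.4,0],[1,0,0,0,0]]], "squeeze": 3}}

```text
t: 36.35
eef_pos: [0.5074, -0.0918, 0.0822]
tool_rot: [0.001, 1.0, -0.002, -0.009]
wrist_force: [0.7, 0.2, -0.6]
width: 0.0598
grip_force: 3.0
```

>>> {"name": "servo_tool", "arguments": {"plan": [[[1,0,0,-0.3,0],[1,0,0,-0.2,0],[1,0,0,0,0]]]}}

```text
t: 36.65
eef_pos: [0.508, -0.092, 0.0777]
tool_rot: [0.001, 1.0, -0.003, -0.008]
wrist_force: [1.8, -0.1, 3.0]
width: 0.0601
grip_force: 3.0
```

>>> {"name": "servo_tool", "arguments": {"plan": [[[1,0,0,-0.2,0],[1,0,0,-0.2,0],[1,0,0,0,0]]]}}

```text
t: 36.95
eef_pos: [0.5076, -0.0919, 0.0733]
tool_rot: [0.001, 1.0, -0.003, -0.009]
wrist_force: [0.9, -0.3, 1.7]
width: 0.0601
grip_force: 3.0
```

>>> {"name": "servo_tool", "arguments": {"plan": [[[0,0,0,0,0],[0,0,0,0,0],[0,0,0,0,0],[0,0,0,0,0],[0,0,0,0,0],[0,0,0,2,0],[0,0,0,4,0],[0,0,0,5,0],[0,0,4,3,0],[0,-0.2,4.5,0,-0.04]]]}}

```text
t: 37.95
eef_pos: [0.507, -0.0069, 0.2176]
tool_rot: [0.023, 1.0, -0.003, -0.005]
wrist_force: [0.9, 0.6, 0.2]
width: 0.0879
grip_force: 0.0
```

>>> {"name": "servo_tool", "arguments": {"plan": [[[0,0,4.6,0,-0.02],[0,0,4.6,0,0],[0,0,4.6,0,0],[0,0,4.6,0,0],[0,0,4.6,0,0]]]}}

```text
t: 38.45
eef_pos: [0.5051, 0.2251, 0.2135]
tool_rot: [0.031, 0.999, -0.002, -0.009]
wrist_force: [0.6, -0.5, 0.7]
width: 0.0883
grip_force: 0.0
```

Run:
```python
from h import *
s=read_state(); print(s['t'],s['eef_pos'],s['tool_rot'])
a=grab('top','t13.png'); b=grab('scene','s13.png')
for r in whites(a,(225,150,345,260),.096,vmin=150): print(r)
cv2.imwrite('pics/v13.png',np.hstack([cv2.resize(b[130:250,170:390],(400,218)),cv2.resize(a[160:260,220:320],(400,400))[:218]]) )
i=np.zeros((600,800,3),np.uint8); i[:300,:400]=cv2.resize(a[140:265,60:227],(400,300)); i[:300,400:]=cv2.resize(a[165:240,240:340],(400,300)); i[300:]=cv2.resize(b[130:250,140:460],(800,300)); cv2.imwrite('pics/v13.png',i)
```

```text
38.45 [0.50512671 0.22506151 0.21350179] [ 0.03106964  0.99947516 -0.00223338 -0.00889366]
(array([287., 194.]), 524, -91, 69, 63, -2)
```

View pics/v13.png

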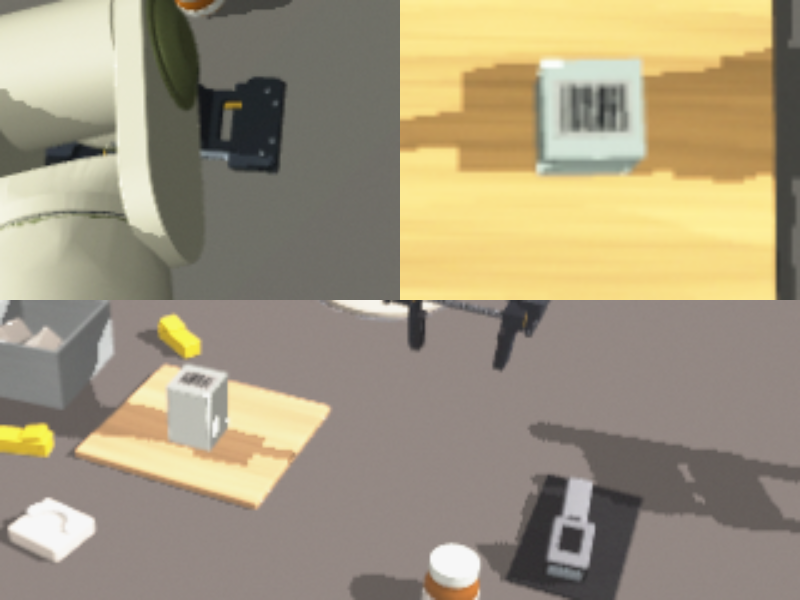

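Run:
```python
from h import *
f=lambda q,z:(onz('top',np.array(q)/4.5+[65,140]-.4,z)*1000).round(1)[:,:2]
m=f([(88,85),(275,88),(245,445),(50,438)],.004); print('mat',m.tolist(),m.mean(0))
h=f([(152,376),(156,200)],.036); print('handle',h.tolist()); d=h[1]-h[0]; L=np.linalg.norm(d); d/=L; print(L,np.degrees(np.arctan2(d[1],d[0])),'grip',h[0]+80*d)
w=f([(128,374),(175,374),(131,215),(180,215)],.036); print(w.tolist())
t=f([(115,90),(188,87)],.066);print('headtop front',t.tolist())
print('label',onz('top',[(288.1,191.4)],.096))
print('yellow',onz('top',[(345,160),(376,153)],.025))
```

```text
mat [[651.3, 459.7], [646.1, 340.0], [429.1, 347.7], [434.2, 467.9]] [540.175 403.825]
handle [[467.5, 392.3], [570.7, 396.2]]
103.2736655687209 2.164217607377185 grip [547.44293564 395.32109931]
[[468.8, 406.7], [468.4, 378.6], [562.1, 410.9], [561.5, 381.1]]
headtop front [[629.8, 411.7], [630.3, 368.1]]
label [[ 0.53018727 -0.09350341  0.096     ]]
yellow [[ 0.62466938 -0.25685705  0.025     ]
 [ 0.64273013 -0.34314206  0.025     ]]
```

>>> {"name": "servo_tool", "arguments": {"plan": [[[0,1,4.2,0,0.05],[0,1,4.2,0,0.05],[0,1.1,4.2,0,0],[0,1.2,4.4,0,0],[0,0,0,-4,0],[0,0,0,-4,0],[0,0,0,0,0],[0,0,0,0,0]]], "squeeze": 10}}

```text
t: 39.35
eef_pos: [0.549, 0.3926, 0.1344]
tool_rot: [-0.019, 1.0, -0.003, -0.009]
wrist_force: [0.6, 0.9, 0.5]
width: 0.0882
grip_force: 0.0
```

>>> {"name": "servo_tool", "arguments": {"plan": [[[0,0,0.2,-4,0],[0,0,0,-3,0],[0,0,0,-2,0],[0,0,0,-1,0],[0,0,0,-0.3,0],[0,0,0,0,0]]]}}

```text
t: 39.95
eef_pos: [0.5494, 0.3954, 0.0322]
tool_rot: [-0.019, 1.0, -0.002, -0.008]
wrist_force: [-0.8, -0.6, 0.1]
width: 0.0881
grip_force: 0.0
```

>>> {"name": "servo_tool", "arguments": {"plan": [[[1,0,0,0,0],[1,0,0,0,0],[1,0,0,0,0],[1,0,0,0,0],[1,0,0,0,0],[1,0,0,0,0],[1,0,0,0,0],[1,0,0,0,0],[1,0,0,0,0],[1,0,0,0,0]]]}}

```text
t: 40.95
eef_pos: [0.5485, 0.3952, 0.0304]
tool_rot: [-0.019, 1.0, -0.003, -0.009]
wrist_force: [-0.2, 1.1, -1.0]
width: 0.0301
grip_force: 10.0
```

>>> {"name": "servo_tool", "arguments": {"plan": [[[1,0,0,2,0],[1,0,0,4,0],[1,0,0,5,0],[1,0,0,5,0],[1,0,-2,1,0],[1,0,-4,0,0],[1,0,-4.6,0,0],[1,0,-4.6,0,0],[1,0,-4.6,0,0],[1,0,-4.6,0,0]]]}}

```text
t: 41.95
eef_pos: [0.548, 0.1493, 0.2003]
tool_rot: [-0.019, 1.0, -0.003, -0.009]
wrist_force: [0.0, 0.0, -2.0]
width: 0.0299
grip_force: 10.0
```

>>> {"name": "servo_tool", "arguments": {"plan": [[[1,0.3,-4.6,0,0],[1,0.3,-4.6,0,0],[1,0.3,-4.6,0,0],[1,0.3,-4.6,0,0],[1,0.3,-4.6,0,-0.02],[1,0.3,-4.6,0,0],[1,0.3,-4.6,0,0],[1,0.3,-4.6,0,0],[1,0.3,-4.6,0,0],[1,0,-4.6,0,0]]]}}

```text
t: 42.95
eef_pos: [0.5752, -0.3107, 0.2001]
tool_rot: [-0.009, 1.0, -0.002, -0.009]
wrist_force: [0.9, 0.6, -0.5]
width: 0.0298
grip_force: 10.0
```

>>> {"name": "servo_tool", "arguments": {"plan": [[[1,0,-4.6,0,0],[1,0,-2.5,0,0],[1,0,-1,0,0],[1,0,0,0,0],[1,0,0,0,0]]]}}

```text
t: 43.45
eef_pos: [0.5758, -0.3884, 0.2004]
tool_rot: [-0.009, 1.0, -0.002, -0.009]
wrist_force: [0.1, 0.0, -1.0]
width: 0.0299
grip_force: 10.0
```

>>> {"name": "servo_tool", "arguments": {"plan": [[[1,0,0,-4,0],[1,0,0,-3,0],[1,0,0,-1.2,0],[1,0,0,-0.5,0],[1,0,0,-0.5,0],[1,0,0,-0.5,0],[1,0,0,-0.5,0],[1,0,0,-0.5,0],[1,0,0,-0.3,0],[1,0,0,0,0]]]}}

```text
t: 44.45
eef_pos: [0.5752, -0.3901, 0.0899]
tool_rot: [-0.009, 1.0, -0.003, -0.009]
wrist_force: [-0.1, 0.0, -1.1]
width: 0.0302
grip_force: 10.0
```

>>> {"name": "servo_tool", "arguments": {"plan": [[[1,0,0,2,0],[1,0,0,4,0],[1,0,0,5,0],[1,0,0,3,0],[1,-2,4,0,0],[1,-2,4,0,0],[1,0,0,0,0],[1,0,0,0,0]]]}}

```text
t: 45.25
eef_pos: [0.5354, -0.3095, 0.2309]
tool_rot: [-0.009, 1.0, -0.003, -0.009]
wrist_force: [-0.4, -0.1, -2.2]
width: 0.0299
grip_force: 10.0
```

Run:
```python
from h import *
s=read_state(); print(s['t'],s['eef_pos'],s['wrist_force'])
a=grab('top','t14.png'); b=grab('scene','s14.png'); g=proj('scene',s['eef_pos'])[0]; print(g,proj('top',s['eef_pos'])[0])
# candidate: predicted window / tail pixels at several pitches
E0=s['eef_pos']-[0,0,.003]
for p in (0,20,30,40):
    p=np.radians(p); f=lambda x,y,z:E0+[x*np.cos(p)+z*np.sin(p),y,-x*np.sin(p)+z*np.cos(p)]
    print(np.degrees(p).round(),proj('scene',[f(86,0,-5.5),f(-80,0,-6),f(95,0,-22)]).round().tolist())
cv2.imwrite('pics/v14.png',cv2.resize(b[60:210,60:260],(800,600),interpolation=2))
```

```text
45.25 [ 0.53537715 -0.30952739  0.23088209] [-0.36881624 -0.09752351 -2.24384492]
[153.30703692 112.12380319] [398.55545799 175.09758533]
0.0 [[475.0, -168.0], [442.0, -66.0], [502.0, -301.0]]
20.0 [[535.0, -491.0], [494.0, -325.0], [521.0, -580.0]]
30.0 [[513.0, -565.0], [521.0, -502.0], [-553.0, 2879.0]]
40.0 [[-955.0, 4277.0], [496.0, -567.0], [824386.0, -3426038.0]]
```

View pics/v14.png

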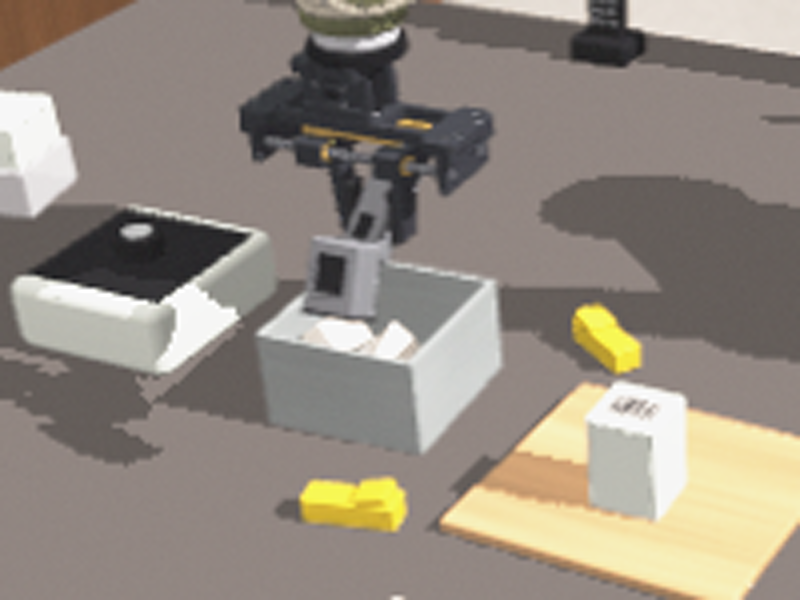

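Run:
```python
from h import *
E0=read_state()['eef_pos']-[0,0,.003]
for p in (0,15,20,25,30,35,40,50):
    p=np.radians(p); f=lambda x,y,z:E0+np.array([x*np.cos(p)+z*np.sin(p),y,-x*np.sin(p)+z*np.cos(p)])*[.001]
    print(np.degrees(p).round(),proj('scene',[f(86,0,-5.5),f(95,0,-22),f(20,0,10)]).round(1).tolist())
```

```text
0.0 [[138.2, 126.2], [137.2, 132.4], [149.2, 112.7]]
15.0 [[139.9, 132.1], [139.8, 138.0], [149.1, 114.6]]
20.0 [[140.6, 133.7], [140.9, 139.5], [149.1, 115.2]]
25.0 [[141.5, 135.2], [142.0, 140.7], [149.2, 115.8]]
30.0 [[142.4, 136.5], [143.2, 141.7], [149.3, 116.3]]
35.0 [[143.4, 137.6], [144.5, 142.5], [149.4, 116.9]]
40.0 [[144.5, 138.4], [145.8, 143.0], [149.5, 117.4]]
50.0 [[146.8, 139.6], [148.6, 143.4], [149.8, 118.3]]
```

Run:
```python
from h import *
E0=read_state()['eef_pos']-[0,0,.003]
for p in (0,15,25,30,35,40,50,60):
    p=np.radians(p); f=lambda x,y,z:E0+np.array([x*np.cos(p)+z*np.sin(p),y,-x*np.sin(p)+z*np.cos(p)])*[.001]
    q=proj('scene',[f(95,-23,10),f(95,23,10),f(43,-23,40),f(43,23,40),f(77,23,-21)]); print(np.degrees(p).round(),((q-60)*4).round().tolist())
```

```text
0.0 [[277.0, 246.0], [330.0, 257.0], [311.0, 182.0], [363.0, 192.0], [348.0, 284.0]]
15.0 [[282.0, 275.0], [334.0, 286.0], [306.0, 202.0], [358.0, 212.0], [356.0, 301.0]]
25.0 [[288.0, 292.0], [340.0, 303.0], [305.0, 215.0], [357.0, 225.0], [363.0, 309.0]]
30.0 [[292.0, 299.0], [343.0, 310.0], [305.0, 222.0], [356.0, 232.0], [367.0, 313.0]]
35.0 [[296.0, 306.0], [347.0, 317.0], [305.0, 228.0], [357.0, 239.0], [371.0, 315.0]]
40.0 [[300.0, 311.0], [351.0, 322.0], [305.0, 235.0], [357.0, 245.0], [376.0, 316.0]]
50.0 [[310.0, 320.0], [360.0, 331.0], [307.0, 246.0], [359.0, 257.0], [384.0, 317.0]]
60.0 [[320.0, 325.0], [370.0, 336.0], [311.0, 257.0], [362.0, 267.0], [394.0, 315.0]]
```

Run:
```python
from h import *
print(onz('scene',[(60+634/4-.4,60+408/4-.4)],.096))
# top face corners in scene crop v14
print(onz('scene',np.array([(588,420),(622,382),(686,393),(657,432)])/4+60-.4,.096).round(3))
a=cv2.imread('pics/t13.png'); 
g=cv2.cvtColor(a,cv2.COLOR_BGR2GRAY)[176:202,272:304]; m=(g<150).astype(np.uint8)
n,l,st,c=cv2.connectedComponentsWithStats(cv2.dilate(m,np.ones((2,2)))); print(st.tolist(),c.round(1).tolist())
# saturation-based top face
h=cv2.cvtColor(a,cv2.COLOR_BGR2HSV)[165:240,260:320]; mm=((h[...,1]<60)).astype(np.uint8); ys,xs=np.where(mm); print(xs.min()+260,xs.max()+260,ys.min()+165,ys.max()+165)
```

```text
[[ 0.52963425 -0.09105913  0.096     ]]
[[ 0.56  -0.117  0.096]
 [ 0.497 -0.117  0.096]
 [ 0.493 -0.062  0.096]
 [ 0.555 -0.06   0.096]]
[[0, 0, 32, 26, 509], [0, 5, 5, 21, 87], [29, 8, 3, 11, 26], [8, 10, 18, 13, 206], [30, 24, 2, 2, 4]] [[16.5, 10.3], [1.9, 15.6], [30.3, 12.5], [16.6, 16.4], [30.5, 24.5]]
274 300 180 208
```

>>> {"name": "servo_tool", "arguments": {"plan": [[[1,-2,3,0.9,0],[1,-2,4,0,0],[1,-2,4,0,0],[1,-2,4,0,0],[1,-2.0,4,0,0],[1,-0.4,2.7,0,-0.01],[1,0,0,0,0],[1,0,0,0,0],[1,0,0,0,0],[1,0,0,0,0]]]}}

```text
t: 46.35
eef_pos: [0.4319, -0.0939, 0.2393]
tool_rot: [-0.003, 1.0, -0.003, -0.009]
wrist_force: [0.4, 0.1, -1.9]
width: 0.03
grip_force: 10.0
```

Run:
```python
from h import *
s=read_state(); print(s['t'],s['eef_pos'],s['tool_rot'],s['joint_velocities'].round(4))
b=grab('scene','s15.png')
E0=s['eef_pos']-[0,0,.003]
# head top face: grey lighter; dark patch centroid on head
from h import proj
for p in (25,30,35,38,40,45,50):
    p=np.radians(p); f=lambda x,y,z:E0+np.array([x*np.cos(p)+z*np.sin(p),y,-x*np.sin(p)+z*np.cos(p)])*.001
    q=proj('scene',[f(95,-23,10),f(95,23,10),f(77,23,-21),f(69,0,25)]); print(np.degrees(p).round(),q.round(1).tolist())
c=q.mean(0).astype(int); hsv=cv2.cvtColor(b,cv2.COLOR_BGR2HSV); r=b[c[1]-30:c[1]+20,c[0]-25:c[0]+25].max(2)
print(c); np.set_printoptions(linewidth=250)
print((r[::1,::1]//10)[8:45])
```

```text
46.35 [ 0.43194069 -0.09390659  0.23926368] [-0.00327864  0.99995154 -0.00254779 -0.00892629] [ 0.0041 -0.0038  0.0079  0.0021  0.0015  0.002 ]
25.0 [[210.6, 128.6], [224.2, 131.3], [228.2, 133.0], [219.5, 120.3]]
30.0 [[211.1, 130.4], [224.7, 133.1], [228.8, 133.8], [219.7, 122.1]]
35.0 [[211.7, 132.0], [225.2, 134.7], [229.5, 134.4], [219.9, 123.7]]
38.0 [[212.1, 132.9], [225.6, 135.6], [229.9, 134.7], [220.1, 124.6]]
40.0 [[212.3, 133.4], [225.8, 136.1], [230.2, 134.8], [220.2, 125.2]]
45.0 [[213.1, 134.6], [226.5, 137.3], [230.9, 135.0], [220.6, 126.6]]
50.0 [[213.9, 135.6], [227.2, 138.3], [231.7, 135.0], [221.0, 127.8]]
[223 134]
[[10 10 10 ... 10 10 10]
 [10 10 10 ... 10 10 10]
 [10 10 10 ... 10 10 10]
 ...
 [10 10 10 ... 14 14 14]
 [12 11 11 ... 14 14 14]
 [14 14 14 ... 14 14 14]]
```

Hold here, then at nearby offsets to cover the pitch uncertainty.

>>> {"name": "servo_tool", "arguments": {"plan": [[[1,0,0.1,0,0],[1,0,0,0,0],[1,0,0,0,0],[1,0,0,0,0],[1,0,0,0,0],[1,0,0,0,0],[1,0,0,0,0],[1,0,0,0,0],[1,0,0,0,0],[1,0,0,0,0]]]}}

```text
t: 47.4
eef_pos: [0.4315, -0.0919, 0.2394]
tool_rot: [-0.004, 1.0, -0.003, -0.009]
wrist_force: [-0.3, -0.2, -2.2]
width: 0.0296
grip_force: 10.0
```

>>> {"name": "servo_tool", "arguments": {"plan": [[[1,0,0,0,0],[1,0,0,0,0],[1,0,0,0,0],[1,0,0,0,0],[1,0,0,0,0],[1,0,0,0,0],[1,0,0,0,0],[1,0,0,0,0],[1,0,0,0,0],[1,0,0,0,0]]]}}

```text
t: 48.4
eef_pos: [0.4315, -0.0919, 0.2394]
tool_rot: [-0.004, 1.0, -0.003, -0.009]
wrist_force: [-0.5, -0.9, -1.8]
width: 0.03
grip_force: 10.0
```

Run:
```python
from h import *
b=cv2.imread('pics/s15.png'); import sys; np.set_printoptions(linewidth=250,threshold=sys.maxsize)
print((b[110:142,205:238].max(2)//10))
```

```text
[[10 10 10 10 10 10 10 10 10 10 10 10 10 10 10  7  5  5  5 11 10  6  4  4  4  9 12 11  7  5  5  5  5]
 [10 10 10 10 10 10 10 10 10 10 10 10 10 10 10  7  5  5  7 11  8  4  4  4  4 11 12 10  7  5  5  5  5]
 [10 10 10 10 10 10 10 10 10 10 10 10 10 10 10  8  6  5  9 12  7  4  4  4  6 12 12  9  6  5  5  5  6]
 [10 10 10 10 10 10 10 10 10 10 10 10 10 10 10  8  6  6 11 11  6  4  4  4 10 12 11  9  6  5  5  5  7]
 [10 10 10 10 10 10 10 10 10 10 10 12 13 13 12 12 10  9 12  9  6  5  5  7 12 12 10 10  7  5  5  5  7]
 [10 10 10 10 10 10 10 10 10 10 10 17 18 18 18 18 15 14 14 13 12 10  8 10 12 14 12 15 10  5  5  5  8]
 [10 10 10 10 10 10 10  9 10 10 10 13 13 14 14 16 17 18 18 19 18 18 15 15 15 21 19 17 10  6  5  6  9]
 [10 10 10 10 10 10 10 10 10 10 11 12 13 13 13 13 13 13 14 15 16 17 18 20 20 19 19 17 11  8  7  8  9]
 [11 11 11 10 10 10 10 10 10 10 11 13 13 12 12 12 13 13 13 13 13 13 13 17 17 17 17 17 11 10 10 10 10]
 [14 14 14 12 11 11 11 11 11 10 12 13 10  6  6  6  9 10 11 12 13 13 14 17 17 17 17 16 12 10 10 10 10]
 [14 14 14 14 14 14 14 14 14 12 12 13 10  6  4  4  4  4  4  6 12 13 14 17 17 17 
[... 1464 characters left out ...]
18 16 14 12 14 12 11 11 12 11 11 10 10  9  7  7  7  7  9  8  6  9 10 10 10 10 10 10 10]
 [18 21 23 24 24 23 17 14 14 14 14 14 14 14 14 14 14 15 12 12 10 10 10 10 10 11 10 10 10 10 10 10 10]
 [24 24 24 24 24 24 23 16 14 14 14 14 14 14 14 14 14 14 14 14 14 14 14 14 14 14 12 11 11 11 11 11 11]
 [24 24 24 24 24 24 24 22 16 14 14 14 14 14 14 14 14 14 14 14 14 14 14 14 14 14 14 14 14 14 14 14 14]
 [24 24 24 24 24 24 24 24 22 16 14 14 14 14 14 14 14 14 14 14 14 14 14 14 14 14 14 14 14 14 14 14 14]
 [21 24 24 24 24 24 24 24 24 18 14 14 14 14 14 14 14 14 14 14 14 14 14 14 14 14 14 14 14 14 14 14 14]
 [19 22 24 24 24 24 24 24 24 21 16 14 14 14 14 14 14 14 14 14 14 14 14 14 14 14 14 14 14 14 14 14 14]]
```

>>> {"name": "servo_tool", "arguments": {"plan": [[[1,0.9,0,0,0],[1,0,0,0,0],[1,0,0,0,0],[1,0,0,0,0],[1,0,0,0,0],[1,0,0,0,0],[1,0,0,0,0],[1,0,0,0,0],[1,0,0,0,0],[1,0,0,0,0]]]}}

```text
t: 49.4
eef_pos: [0.4405, -0.0919, 0.2394]
tool_rot: [-0.004, 1.0, -0.003, -0.009]
wrist_force: [-0.5, 0.7, -1.9]
width: 0.0302
grip_force: 10.0
```

>>> {"name": "servo_tool", "arguments": {"plan": [[[1,0,0,0,0],[1,0,0,0,0],[1,0,0,0,0],[1,0,0,0,0],[1,0,0,0,0],[1,0,0,0,0],[1,0,0,0,0],[1,0,0,0,0],[1,-0.9,0,0,0],[1,-0.9,0,0,0]]]}}

```text
t: 50.4
eef_pos: [0.4217, -0.0918, 0.2393]
tool_rot: [-0.004, 1.0, -0.002, -0.009]
wrist_force: [-0.4, 0.8, -0.8]
width: 0.0298
grip_force: 10.0
```

>>> {"name": "servo_tool", "arguments": {"plan": [[[1,0,0,0,0],[1,0,0,0,0],[1,0,0,0,0],[1,0,0,0,0],[1,0,0,0,0],[1,0,0,0,0],[1,0,0,0,0],[1,0,0,0,0],[1,0,0,0,0],[1,0,0,0,0]]]}}

```text
t: 51.4
eef_pos: [0.4225, -0.0918, 0.2394]
tool_rot: [-0.004, 1.0, -0.003, -0.009]
wrist_force: [-0.4, -0.8, -1.0]
width: 0.0299
grip_force: 10.0
```

>>> {"name": "servo_tool", "arguments": {"plan": [[[1,0,0,0,0],[1,0,0,0,0],[1,0,0,0,0],[1,0,0,0,0],[1,0,0,0,0],[1,0,0,0,0],[1,0,0,0,0],[1,0,0,0,0],[1,0,0,0,0]]]}}

```text
t: 52.3
eef_pos: [0.4225, -0.0919, 0.2394]
tool_rot: [-0.004, 1.0, -0.003, -0.009]
wrist_force: [1.0, -0.2, -1.1]
width: 0.0299
grip_force: 10.0
```

>>> {"name": "servo_tool", "arguments": {"plan": [[[1,0.5,4.4,1,0],[1,1,4.5,0,0],[1,1,4.5,0,0],[1,1,4.5,0,0],[1,1.2,4.5,0,0],[1,1.3,4.5,0,0],[1,1.3,4.5,0,0],[1,1.3,4.5,0,0],[1,1.3,4.5,0,0],[1,1.3,4.5,0,0]]]}}

```text
t: 53.3
eef_pos: [0.5346, 0.3591, 0.2492]
tool_rot: [-0.004, 1.0, -0.003, -0.009]
wrist_force: [0.7, -1.1, -1.1]
width: 0.0302
grip_force: 10.0
```

>>> {"name": "servo_tool", "arguments": {"plan": [[[1,1.1,4.4,-2,0],[1,0,0,-4,0],[1,0,0,-4,0],[1,0,0,-3,0],[1,0,0,-2,0],[1,0,0,0,0],[1,0,0,0,0]]], "squeeze": 6}}

```text
t: 54.0
eef_pos: [0.5458, 0.4013, 0.1001]
tool_rot: [-0.004, 1.0, -0.002, -0.009]
wrist_force: [0.3, 0.7, -0.7]
width: 0.0299
grip_force: 6.0
```

>>> {"name": "servo_tool", "arguments": {"plan": [[[1,0,0,-1,0],[1,0,0,-0.8,0],[1,0,0,-0.6,0],[1,0,0,-0.6,0],[1,0,0,-0.6,0],[1,0,0,-0.6,0],[1,0,0,0,0]]]}}

```text
t: 54.7
eef_pos: [0.5453, 0.401, 0.0564]
tool_rot: [-0.004, 1.0, -0.003, -0.009]
wrist_force: [-0.1, 0.9, -1.2]
width: 0.0302
grip_force: 6.0
```

>>> {"name": "servo_tool", "arguments": {"plan": [[[1,0,0,-0.6,0],[1,0,0,-0.6,0],[1,0,0,-0.5,0],[1,0,0,-0.4,0],[1,0,0,-0.3,0],[1,0,0,0,0]]]}}

```text
t: 55.3
eef_pos: [0.5455, 0.4011, 0.0329]
tool_rot: [-0.004, 1.0, -0.003, -0.009]
wrist_force: [0.4, -0.6, -2.4]
width: 0.0301
grip_force: 6.0
```

>>> {"name": "servo_tool", "arguments": {"plan": [[[1,0,0,-0.3,0],[1,0,0,0,0],[1,0,0,0,0]]]}}

```text
t: 55.6
eef_pos: [0.5456, 0.4011, 0.0304]
tool_rot: [-0.004, 1.0, -0.003, -0.009]
wrist_force: [0.3, -0.4, -2.2]
width: 0.0299
grip_force: 6.0
```

Run:
```python
from h import *
import sys; np.set_printoptions(linewidth=250,threshold=sys.maxsize)
s=read_state(); print(s['t'],s['eef_pos'],s['wrist_force'])
b=grab('scene','s16.png'); a=grab('top','t16.png'); E0=s['eef_pos']-[0,0,.003]
for p in (0,10,20,38):
    p=np.radians(p); f=lambda x,y,z:E0+np.array([x*np.cos(p)+z*np.sin(p),y,-x*np.sin(p)+z*np.cos(p)])*.001
    print(np.degrees(p).round(),proj('scene',[f(95,-23,10),f(95,23,10),f(43,-23,40),f(77,23,-21)]).round(1).tolist(),proj('top',[f(95,-23,10),f(95,23,10),f(43,-23,40)]).round(1).tolist())
c=proj('scene',E0+[.085,0,.01])[0].astype(int); print(c); print(b[c[1]-24:c[1]+14,c[0]-16:c[0]+17].max(2)//10)
```

```text
55.6 [0.54555026 0.40109589 0.03037576] [ 0.30971136 -0.3818476  -2.21230041]
0.0 [[356.1, 233.6], [372.8, 237.8], [361.1, 214.3], [371.9, 242.1]] [[107.3, 158.2], [90.8, 158.7], [101.4, 174.7]]
10.0 [[355.2, 238.2], [371.7, 242.4], [360.3, 217.8], [371.4, 244.5]] [[109.8, 159.7], [93.5, 160.2], [102.8, 173.0]]
20.0 [[354.5, 242.0], [370.9, 246.2], [359.5, 221.3], [371.0, 246.1]] [[112.1, 162.2], [96.0, 162.6], [104.4, 172.0]]
38.0 [[353.8, 246.6], [369.9, 250.8], [358.2, 227.1], [370.9, 246.9]] [[115.6, 168.7], [99.9, 169.1], [107.2, 171.9]]
[365 233]
[[14 14 14  9  9  9  5  5  5  4  5  5  5  5  5  5  6  6  8 14 18 19 17 17 15 15 15 12 11 10 10 10  7]
 [14 14 14  9 10  9  5  5  4  5  4  5  5  5  5  5  6  6  9 13 14 17 17 18 19 20 19 18 16  8  9  8  5]
 [14 14 14  9  9  7  4  5  5  5  5  4  5  5  5  6  6  7 11 13 13 13 13 14 17 17 17 18 18  7  7  6  5]
 [14 14 12  9  9  5  5  5  4  5  4  5  5  5  5  5  5  7 12 13 13 13 13 13 13 13 13 13 13  6  6  6  5]
 [14 14  9  9  7  5  5  4  5  5  5  5  5  5  5  4  5  8 13 13 13 13 13 13 13 13 13 11  7  6  6  5  5]
 [14 14  9  9  5  4  4  5  5  5
[... 2635 characters left out ...]
 5  5  4  5  4  4  4  5  4  5  5  6  8  8  9 10 11 11 11  7  5  6  6  6  6  6  6  6  6]
 [ 5  5  5  5  5  4  4  5  4  4  4  5  4  4  5  4  4  5  5  6  8  8  9  6  5  6  6  6  6  6  6  6  6]
 [ 6  6  6  5  5  5  5  4  4  4  4  5  4  5  5  5  5  6  5  5  5  5  6  6  6  6  6  6  6  6  6  6  6]
 [ 6  6  6  6  6  6  6  5  5  5  5  5  5  5  6  6  6  6  6  6  6  6  6  6  6  6  6  6  6  6  6  6  6]
 [10  8  6  6  5  6  6  6  6  6  6  6  6  6  6  6  6  6  6  6  6  6  6  6  6  6  6  6  6  6  6  6  6]
 [14 13 11 11  8  7  5  6  5  6  6  6  6  6  6  6  6  6  6  6  6  6  6  6  6  6  6  6  6  6  6  6  6]
 [14 14 14 14 12 11 11 10  9  5  6  5  5  6  6  6  6  6  6  6  6  6  6  6  6  6  6  6  6  6  7  6  6]]
```

>>> {"name": "servo_tool", "arguments": {"plan": [[[0,0,0,0,0],[0,0,0,0,0],[0,0,0,0,0],[0,0,0,0,0],[0,0,0,0,0],[0,0,0,2,0],[0,0,0,4,0],[0,0,0,5,0],[0,0,0,5,0],[0,-4,0,0,0]]]}}

```text
t: 56.7
eef_pos: [0.5107, 0.4019, 0.1988]
tool_rot: [-0.002, 1.0, 0.001, -0.001]
wrist_force: [0.3, 1.7, -0.6]
width: 0.0879
grip_force: 0.0
```

>>> {"name": "servo_tool", "arguments": {"plan": [[[0,-4,0,0,0],[0,-4,0,2,0],[0,-4,1,3,0],[0,-4,2,3,0],[0,-4,2,0,0],[0,-4,2,0,0],[0,-4,2,0,0],[0,-3,2,0,0],[0,0,0,0,0],[0,0,0,0,0]]]}}

```text
t: 57.7
eef_pos: [0.1989, 0.5096, 0.2677]
tool_rot: [-0.005, 1.0, -0.003, -0.009]
wrist_force: [0.7, 0.0, 0.6]
width: 0.0881
grip_force: 0.0
```

Run:
```python
from h import *
s=read_state(); print(s['t'],s['eef_pos'],s['width'])
b=grab('scene','s17.png'); a=grab('top','t17.png')
print(whites(a,(225,150,345,260),.096,vmin=150))
def scan(im):
    g=im.max(2).astype(int); h=cv2.cvtColor(im,cv2.COLOR_BGR2HSV)
    m=((g>105)).astype(np.uint8); k=np.zeros_like(m); k[161:236,83:121]=1; m*=k
    c=max(cv2.findContours(m,0,2)[0],key=cv2.contourArea); return cv2.boundingRect(c),cv2.contourArea(c),cv2.minAreaRect(c)
print(scan(cv2.imread('pics/top0.png'))); print(scan(a))
def sc2(im):
    m=(im.max(2)>105).astype(np.uint8); k=np.zeros_like(m); k[200:245,353:385]=1; m*=k
    c=max(cv2.findContours(m,0,2)[0],key=cv2.contourArea); return cv2.boundingRect(c),cv2.contourArea(c)
print(sc2(cv2.imread('pics/scene0.png')),sc2(b))
m=whites(a,(375,190,440,256),.03,vmin=150,amin=30); print('bin',m)
```

```text
57.7 [0.19893344 0.50957326 0.26770788] 0.088071930114925
[(array([287., 193.]), 525, -91, 71, 67, -1)]
((86, 161, 20, 63), 693.5, ((94.72198486328125, 191.84072875976562), (18.55636215209961, 62.332054138183594), 1.9091525077819824))
((86, 161, 21, 65), 716.0, ((93.98966217041016, 192.6241455078125), (18.8513240814209, 64.8585205078125), 4.763641834259033))
((359, 200, 20, 38), 456.5) ((359, 200, 21, 37), 451.5)
bin [(array([405., 225.]), 453, -398, 173, 163, -87)]
```

```bash
python3 -c "
from bench import workorder; print(workorder.sign_off())"
```

```text
the job is handed in; nothing more can be done
None
```

I handed the job in at about 58 s: all four offcuts are in the bin, the beaker stands mouth-down on the board, and the scanner lies flat on its mat. It was aimed at the label for about 2 s in each of three positions, but no reading confirmed the scan registered, and sign-off gave no verdict.

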